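# Fit the jar holders to the orbital shaker, lock them and load the jars

### The job

Get the orbital shaker ready for an extraction run: take every jar holder lying on the bench, slide its base plate over the two studs of a free station on the platform until it drops fully home, and lock it with a lock pin pushed fully home from the front through the platform's lug and the holder's front flange. Once all the holders are locked, and not before, stand one sample jar upright in the cup of each; a pin and a jar may be left over. Leave the other things on the bench where they are.

Things in the scene. Friction and masses are not known exactly. Their poses are not given: they have to be found in the camera images.
- s0 (a point): The right-hand (-y) of 3 stations, 96 mm apart, on the dark-grey platform (205 x 300 mm, top 85 mm above the bench) of a white orbital shaker (base 300 x 310 mm, 61 mm high). Point on the platform's top where the middle of a fitted holder's underside must come; x runs from the shaker's front to its back, z up. Round-topped steel studs, 11 mm thick, 16 mm high, stand at x -40 and +56 mm, y 0.
- s1 (a point): The middle of 3 stations, 96 mm apart, on the dark-grey platform (205 x 300 mm, top 85 mm above the bench) of a white orbital shaker (base 300 x 310 mm, 61 mm high). Point on the platform's top where the middle of a fitted holder's underside must come; x runs from the shaker's front to its back, z up. Round-topped steel studs, 11 mm thick, 16 mm high, stand at x -40 and +56 mm, y 0.
- s2 (a point): The left-hand (+y) of 3 stations, 96 mm apart, on the dark-grey platform (205 x 300 mm, top 85 mm above the bench) of a white orbital shaker (base 300 x 310 mm, 61 mm high). Point on the platform's top where the middle of a fitted holder's underside must come; x runs from the shaker's front to its back, z up. Round-topped steel studs, 11 mm thick, 16 mm high, stand at x -40 and +56 mm, y 0.
- lug0 (a point): Mouth of the 13 mm hole in the pin lug of station s0: a fixed upright aluminium plate in front of the station, 14 mm thick along x, 30 mm wide, 50 mm high. The point lies on the hole's axis (along x) at the lug's front face, at x -92, y +24, z +32 mm from the point s0; x runs on through the lug towards the holder's flange.
- lug1 (a point): Mouth of the 13 mm hole in the pin lug of station s1: a fixed upright aluminium plate in front of the station, 14 mm thick along x, 30 mm wide, 50 mm high. The point lies on the hole's axis (along x) at the lug's front face, at x -92, y +24, z +32 mm from the point s1; x runs on through the lug towards the holder's flange.
- lug2 (a point): Mouth of the 13 mm hole in the pin lug of station s2: a fixed upright aluminium plate in front of the station, 14 mm thick along x, 30 mm wide, 50 mm high. The point lies on the hole's axis (along x) at the lug's front face, at x -92, y +24, z +32 mm from the point s2; x runs on through the lug towards the holder's flange.
- h0_base (a point): Middle of the underside of a loose aluminium jar holder, 0.3 kg; 2 or 3 are there (None: absent), alike, any may go on any station. Base plate 136 mm (x) by 84 mm (y), 6 mm thick, with 14 mm stud holes at x -40 and +56 mm, y 0. It lies with its flange (at -x) towards the robot, turned by up to 12 degrees. Seated, its flange stands 10 mm behind the lug.
- h0_grip (a point): A point to grip holder h0 from above, in its upright front flange, which runs the full 84 mm along y, is 8 mm thick (x -68 to -60 mm from h0_base) and reaches up to z 62 mm. The point is at x -64, y -24, z +45 mm from h0_base, well clear of the lug when seated. At y +24, z +32 mm the flange has a 13 mm hole along x for the lock pin.
- h0_cup (a point): Middle of the floor of the open square jar cup on holder h0, at x +12, y 0, z +6 mm from h0_base. The cup is 62 mm wide inside, its walls 3 mm thick and 22 mm high.
- h1_base (a point): Middle of the underside of a loose aluminium jar holder, 0.3 kg; 2 or 3 are there (None: absent), alike, any may go on any station. Base plate 136 mm (x) by 84 mm (y), 6 mm thick, with 14 mm stud holes at x -40 and +56 mm, y 0. It lies with its flange (at -x) towards the robot, turned by up to 12 degrees. Seated, its flange stands 10 mm behind the lug.
- h1_grip (a point): A point to grip holder h1 from above, in its upright front flange, which runs the full 84 mm along y, is 8 mm thick (x -68 to -60 mm from h1_base) and reaches up to z 62 mm. The point is at x -64, y -24, z +45 mm from h1_base, well clear of the lug when seated. At y +24, z +32 mm the flange has a 13 mm hole along x for the lock pin.
- h1_cup (a point): Middle of the floor of the open square jar cup on holder h1, at x +12, y 0, z +6 mm from h1_base. The cup is 62 mm wide inside, its walls 3 mm thick and 22 mm high.
- h2_base (a point): Middle of the underside of a loose aluminium jar holder, 0.3 kg; 2 or 3 are there (None: absent), alike, any may go on any station. Base plate 136 mm (x) by 84 mm (y), 6 mm thick, with 14 mm stud holes at x -40 and +56 mm, y 0. It lies with its flange (at -x) towards the robot, turned by up to 12 degrees. Seated, its flange stands 10 mm behind the lug.
- h2_grip (a point): A point to grip holder h2 from above, in its upright front flange, which runs the full 84 mm along y, is 8 mm thick (x -68 to -60 mm from h2_base) and reaches up to z 62 mm. The point is at x -64, y -24, z +45 mm from h2_base, well clear of the lug when seated. At y +24, z +32 mm the flange has a 13 mm hole along x for the lock pin.
- h2_cup (a point): Middle of the floor of the open square jar cup on holder h2, at x +12, y 0, z +6 mm from h2_base. The cup is 62 mm wide inside, its walls 3 mm thick and 22 mm high.
- p0_grip (a point): Middle of the grey handle of a lock pin lying on the bench, 80 g (3 alike): a block 44 mm along x (the pin's axis), 22 mm wide (y), 30 mm high. A steel shank 10 mm thick with a round tip runs 52 mm along +x from its front face. Fully home, that face stands against the lug and the tip shows 20 mm behind the flange; let go, it droops a few degrees.
- p1_grip (a point): Middle of the grey handle of a lock pin lying on the bench, 80 g (3 alike): a block 44 mm along x (the pin's axis), 22 mm wide (y), 30 mm high. A steel shank 10 mm thick with a round tip runs 52 mm along +x from its front face. Fully home, that face stands against the lug and the tip shows 20 mm behind the flange; let go, it droops a few degrees.
- p2_grip (a point): Middle of the grey handle of a lock pin lying on the bench, 80 g (3 alike): a block 44 mm along x (the pin's axis), 22 mm wide (y), 30 mm high. A steel shank 10 mm thick with a round tip runs 52 mm along +x from its front face. Fully home, that face stands against the lug and the tip shows 20 mm behind the flange; let go, it droops a few degrees.
- j0_mid (a point): The middle (half-way up) of a straight-sided amber glass sample jar with a white screw cap, 56 mm across and 70 mm high, about 0.2 kg, standing on the bench; z points up (3 alike).
- j1_mid (a point): The middle (half-way up) of a straight-sided amber glass sample jar with a white screw cap, 56 mm across and 70 mm high, about 0.2 kg, standing on the bench; z points up (3 alike).
- j2_mid (a point): The middle (half-way up) of a straight-sided amber glass sample jar with a white screw cap, 56 mm across and 70 mm high, about 0.2 kg, standing on the bench; z points up (3 alike).
- wash: A white plastic bottle with a red cap, 64 mm across, 160 mm high, on the bench to the left of the robot. Origin under its centre. Leave it alone.
- tipbox: A blue pipette-tip box with a pale lid, 87 x 124 x 73 mm, behind the work. Origin under its centre. Leave it alone.
- vialrack: A grey rack of small vials, 64 x 170 x 80 mm, to the left of the shaker. Origin under its centre. Leave it alone.
Not all that is in view belongs to the job. Leave any yellow look-alike of the part that bears h2_base alone.

How it is judged:
By the outcome, as a careful person would: the job done as asked, in the order asked, and still so for the second after the job is handed in, with the robot touching nothing.
Of h0, h1, h2 only 2 to 3 are there at a start; the rules pass over those that are not, and their reading is None.
At some moment in a run one of h0, h1, h2, j0, j1, j2 may be knocked a few centimetres aside while the robot is not near it.
It also fails if it takes over 210 s, if anything falls off the work surface, if the arm or the gripper's body presses on something with over 40 N, if the wrist force passes 120 N, or if a joint passes its speed limit or range.

### The arm

A 6-joint arm with a two-finger parallel gripper is mounted at the origin on the work surface. World frame = base frame: x ahead of the robot, y to its left, z up, the work surface at z = 0. Lengths are in m, angles in degrees, forces in N, time in s.
With the tool pointing down it reaches from about 0.35 to 0.875 m from the base axis. Payload 4.2 kg.
Tool frame: the origin (TCP) lies between the finger pads; the fingertips stand 25 mm ahead of it and the grasp point (between the pads) lies 6 mm ahead of it (r.tips_ahead is the distance from the TCP to the fingertips, in m); z points along the fingers, y is the direction in which the jaws open and shut (so a half turn about z gives the same grasp; the last joint's range is limited). The gripper opens to 87 mm and grips with 3 to 60 N. Pads are 19 mm wide; open, the fingers measure 117 mm over their backs; the gripper's body (75 mm by 190 mm) begins 51 mm behind the grasp point.
Start: joints at [14.817, 22.042, 0.453, 0, -68.411, -14.817], TCP at [0.625, 0, 0.248] pointing down, gripper open.
Joint ranges: [-179.83, 179.83], [-69.29, 118.12], [-61.27, 80.66], [-181.25, 117.63], [-171.15, -9.14], [-177.46, 177.46]. Speed limits (degrees/s): [159.86, 159.86, 180, 180, 180, 180].

### API

Orientations are given as a 3x3 rotation matrix whose columns are the frame's x, y, z axes.
In Python, from station import r, vision, finish_job gives the robot as it stands.
- The arm moves only by the shell command python3 -m jog 'ROWS'. ROWS is a JSON object of lists of equal length, an entry for each row: "rot": the turn, a rotation vector about the world's x, y, z in degrees, a list of three; "delta_pos": the shift along the world's x, y, z in mm, a list of three; "grip": the opening in per cent of the stroke, from 0 (shut) to 100 (fully open). A call has 1 to 10 rows; each row shifts and turns the commanded pose from where the row before left it; what a row does not reach is not made up. A row lasts 1/12 s, in which the tool goes at most 41.7 mm and 7.16 degrees, less where a joint would pass 70% of its speed; a pose out of reach is approached as far as the arm can. A call with a gripper value outside its range is refused whole. The fingers move at their own pace and stop on an object; the grip force is fixed at half the most. Time passes only in rows, so rows that do not move let the fingers close. It gives the time, the measured TCP pose, the force and the opening at its end, in the units of the state.
- r.sense(): the state, without advancing time (a new reading comes with each control period).
- vision.capture(name): name is "scene" or "side" or "wrist"; returns a dict with "frame" (400x640x3 uint8, red, green, blue), "K" (3x3 intrinsics, pixels), "xyz" and "orientation" of the camera in the world. Camera axes: x right, y up, looking along -z (the intrinsics and any distortion apply to the point x, -y, -z); pixel columns grow to the right and rows downward; lengths in m; the calibration is good to about 2 mm. A picture is of the moment at which its call begins. There is no depth.
- finish_job(): hands the job in, once; it reports no verdict.
The state is a dict: "time_s": time; "joints": joint angles; "joint_velocities": joint speeds; "effort": joint torques, N m; "tcp_pos": TCP position; "ee_rot": TCP orientation; "wrist_force": force on the tool from outside, world axes, zero at the start; "moment": the same for the moment, N m; "gripper_width": opening from 0.0 (shut) to 1.0 (fully open).
Only numpy, scipy, OpenCV 4.12 (cv2) and the standard library are available. Lean on these libraries where they do the work, as an engineer would, in place of code of your own. Each camera call takes 0.05 s, during which the arm holds its last target. There are 200 camera calls.

## Working session

There is one attempt and no reset: what is moved stays moved. The work goes in short steps, Python scripts to look and compute and a shell command to move; the robot and the scene stay as the last step left them, time stands still between calls to the robot, and variables do not carry over. Pictures are saved under pics/ and viewed, about 12 in all and at most 16, crops included, and the job is handed in when it is done.

```bash
ls; mkdir -p pics; python3 - <<'E'
from station import r,vision
import cv2,numpy as np
for n in ("scene","side","wrist"):
    c=vision.capture(n); cv2.imwrite(f"pics/{n}0.png",c["frame"][:,:,::-1]); print(n,{k:np.round(v,4).tolist() if k!='frame' else 0 for k,v in c.items() if k!='frame'})
print(r.sense())
E
```

```text
pics
scene {'K': [[402.8193, 0.0, 318.7654], [0.0, 402.8193, 192.4207], [0.0, 0.0, 1.0]], 'xyz': [1.5193, 0.1136, 1.1914], 'orientation': [[-0.1035, -0.737, 0.6679], [0.9946, -0.0801, 0.0657], [0.005, 0.6711, 0.7413]]}
side {'K': [[414.9457, 0.0, 320.4087], [0.0, 414.9457, 199.7146], [0.0, 0.0, 1.0]], 'xyz': [0.1217, -0.9002, 0.7782], 'orientation': [[0.915, 0.2162, -0.3407], [-0.4032, 0.5235, -0.7506], [0.0161, 0.8241, 0.5662]]}
wrist {'K': [[301.5593, 0.0, 317.8629], [0.0, 301.5593, 196.3726], [0.0, 0.0, 1.0]], 'xyz': [0.6246, -0.078, 0.3822], 'orientation': [[-1.0, 0.0008, 0.0008], [-0.001, -0.9577, -0.2879], [0.0005, -0.2879, 0.9577]]}
{'time_s': 0.15, 'joints': array([ 1.48162143e+01,  2.20811796e+01,  3.97951698e-01, -1.94037037e-02,
       -6.84123521e+01, -1.48196319e+01]), 'joint_velocities': array([-0.02538644, -0.20763222,  0.22412611,  0.12783205, -0.01231564,
       -0.0597264 ]), 'effort': array([ 3.86667998e-04, -3.91052306e+01,  1.87588084e+01,  4.22235444e+00,
        1.23758311e-02, -1.38926293e-04]), 'tcp_pos': array([6.24586250e-01, 7.68968039e-06, 2.46709471e-01]), 'ee_rot': array([[-1.84406604e-04, -9.99998549e-01, -1.69322603e-03],
       [-9.99999975e-01,  1.84613692e-04, -1.22148378e-04],
       [ 1.22460794e-04,  1.69320346e-03, -9.99998559e-01]]), 'wrist_force': array([-0.50050233, -0.35094816, -0.17743936]), 'moment': array([ 0.02432201,  0.03822839, -0.07510586]), 'gripper_width': 0.9980049095243723}
```

View pics/scene0.png

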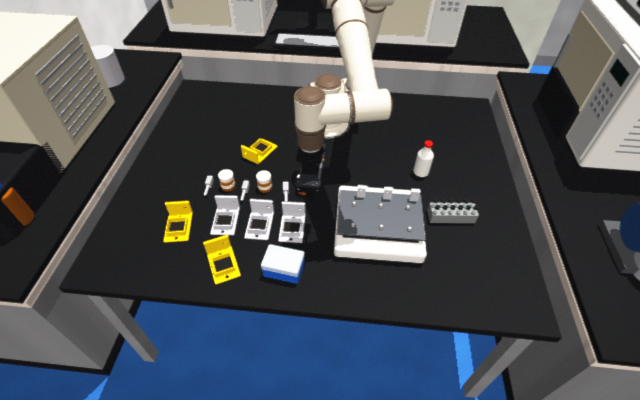

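View pics/side0.png

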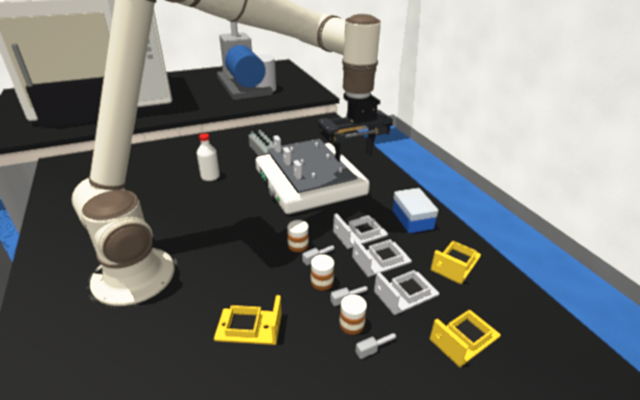

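```bash
cat > hlp.py <<'E'
import numpy as np,cv2
from station import r,vision
def cap(n,save=None):
    c=vision.capture(n)
    if save: cv2.imwrite(f"pics/{save}.png",c["frame"][:,:,::-1])
    return c
def ray(c,uv,z):
    "pixel(s) -> world points on plane z"
    uv=np.atleast_2d(np.float64(uv)); K=np.array(c["K"])
    d=np.c_[(uv[:,0]-K[0,2])/K[0,0],-(uv[:,1]-K[1,2])/K[1,1],-np.ones(len(uv))]@np.array(c["orientation"]).T
    o=np.array(c["xyz"]); return o+d*((z-o[2])/d[:,2])[:,None]
def proj(c,P):
    q=(np.atleast_2d(P)-np.array(c["xyz"]))@np.array(c["orientation"]); K=np.array(c["K"])
    return np.c_[K[0,2]-K[0,0]*q[:,0]/q[:,2],K[1,2]+K[1,1]*q[:,1]/q[:,2]]
def st():
    s=r.sense(); print("t",round(s["time_s"],2),"tcp",np.round(s["tcp_pos"]*1e3,1),"y",np.round(s["ee_rot"][:,1],3),"z",np.round(s["ee_rot"][:,2],3),"F",np.round(s["wrist_force"],1),"w",round(s["gripper_width"],3))
E
python3 - <<'E'
import numpy as np
from hlp import *
c=cap("scene")
for n,uv,z in [("h_a cup",(226,224),.02),("h_b cup",(259,228),.02),("h_c cup",(292,231),.02),("pin",(209,185),.015),("pin",(245,190),.015),("pin",(286,190),.015),("jar",(226,175),.07),("jar",(264,176),.07),("lug",(361,191),.135),("lug",(388,193),.135),("lug",(414,195),.135),("yl",(178,222),0.02),("yl",(222,262),.02),("yl",(258,148),.02),("tip",(284,260),.073),("wash",(428,145),.16),("rack",(454,208),.08)]:
    print(n,np.round(ray(c,uv,z)[0]*1e3))
E
```

```text
h_a cup [ 655. -311.   20.]
h_b cup [ 660. -188.   20.]
h_c cup [661. -67.  20.]
pin [ 467. -431.   15.]
pin [ 478. -282.   15.]
pin [ 460. -121.   15.]
jar [ 457. -355.   70.]
jar [ 446. -207.   70.]
lug [544. 168. 135.]
lug [544. 264. 135.]
lug [543. 355. 135.]
yl [ 665. -489.   20.]
yl [ 815. -283.   20.]
yl [ 233. -280.   20.]
tip [818. -67.  73.]
wash [298. 417. 160.]
rack [541. 507.  80.]
```

View pics/wrist0.png

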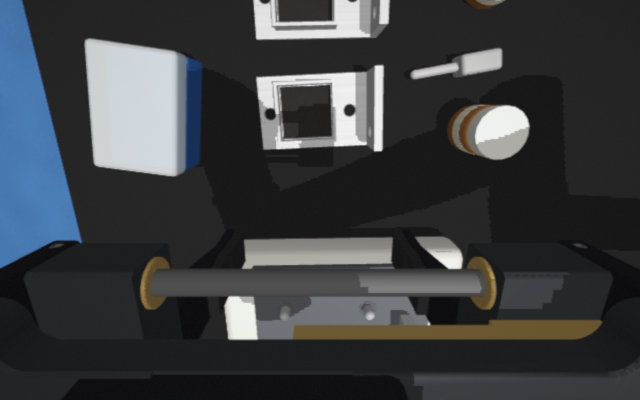

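```bash
python3 -m jog '{"delta_pos":[[-3,-28,21],[-3,-28,21],[-3,-28,21],[-3,-28,21],[-3,-28,21],[-3,-28,21],[-3,-28,21],[-3,-24,16],[0,0,0],[0,0,0]],"rot":[[0,0,0],[0,0,0],[0,0,0],[0,0,0],[0,0,0],[0,0,0],[0,0,0],[0,0,0],[0,0,0],[0,0,0]],"grip":[100,100,100,100,100,100,100,100,100,100]}'
python3 - <<'E'
from hlp import *; import pickle
c=cap("wrist","w1"); pickle.dump(c,open("w1.pkl","wb")); st()
E
python3 -m jog '{"delta_pos":[[0,40,0],[0,40,0],[0,40,0],[0,40,0],[0,40,0],[0,40,0],[0,40,0],[0,40,0],[0,40,0],[0,40,0]],"rot":[[0,0,0],[0,0,0],[0,0,0],[0,0,0],[0,0,0],[0,0,0],[0,0,0],[0,0,0],[0,0,0],[0,0,0]],"grip":[100,100,100,100,100,100,100,100,100,100]}'
python3 -m jog '{"delta_pos":[[0,40,0],[0,40,0],[0,20,0],[0,0,0],[0,0,0]],"rot":[[0,0,0],[0,0,0],[0,0,0],[0,0,0],[0,0,0]],"grip":[100,100,100,100,100]}'
python3 - <<'E'
from hlp import *; import pickle
c=cap("wrist","w2"); pickle.dump(c,open("w2.pkl","wb")); st()
a=cv2.imread("pics/w1.png")[:240];b=cv2.imread("pics/w2.png")[:240]
cv2.imwrite("pics/w12.png",np.vstack([a,b]))
E
```

```text
time_s: 1.03
tcp_pos: [0.6008, -0.221, 0.4109]
ee_rot: [[-0.002, -1.0, 0.001], [-1.0, 0.002, 0.0], [-0.0, -0.001, -1.0]]
wrist_force: [0.7, 0.9, -0.5]
gripper_width: 1.001
t 1.08 tcp [ 600.8 -219.9  409.7] y [-1.     0.001  0.001] z [-0.001  0.001 -1.   ] F [-0.5  0.3 -0.2] w 0.999
time_s: 1.92
tcp_pos: [0.5995, 0.1834, 0.4092]
ee_rot: [[0.002, -1.0, -0.002], [-1.0, -0.002, -0.001], [0.001, 0.002, -1.0]]
wrist_force: [0.8, -0.6, 0.2]
gripper_width: 1.001
time_s: 2.33
tcp_pos: [0.5999, 0.2821, 0.4086]
ee_rot: [[0.003, -1.0, -0.003], [-1.0, -0.003, -0.002], [0.002, 0.003, -1.0]]
wrist_force: [-0.1, -0.2, -0.1]
gripper_width: 0.997
t 2.38 tcp [600.3 280.7 409.4] y [-1.    -0.002  0.002] z [-0.002 -0.002 -1.   ] F [0.7 0.1 0.5] w 1.0
```

View pics/w12.png

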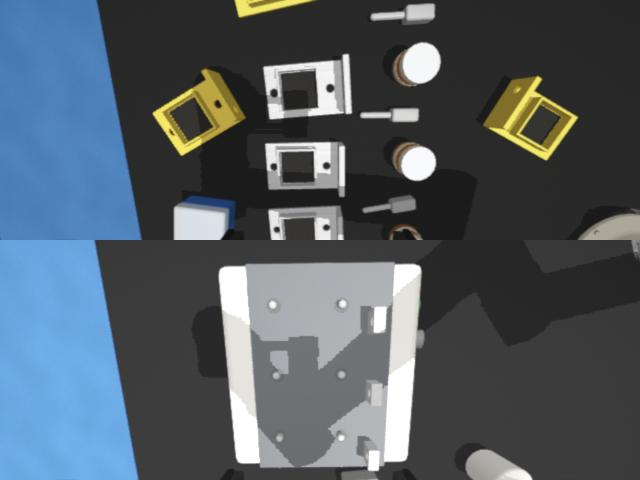

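```bash
cat > meas.py <<'E'
from hlp import *
def blobs(img,guess,dark,win=9):
    "refine small dark/bright blob centre near guess by intensity-weighted centroid"
    out=[]
    for u,v in guess:
        u0,v0=int(round(u)),int(round(v))
        for _ in range(3):
            p=img[v0-win:v0+win+1,u0-win:u0+win+1].astype(float)
            bg=np.median(p); w=(bg-p) if dark else (p-bg); m=(w>0.4*w[win-3:win+4,win-3:win+4].max()).astype(np.uint8)
            n,l,s,ce=cv2.connectedComponentsWithStats(m)
            k=1+np.argmin([np.hypot(*(ce[i]-win))-0.05*s[i,4] for i in range(1,n)])
            ww=w*(l==k); yy,xx=np.mgrid[v0-win:v0+win+1,u0-win:u0+win+1]
            c=(np.sum(xx*ww)/ww.sum(),np.sum(yy*ww)/ww.sum()); u0,v0=int(round(c[0])),int(round(c[1]))
        out.append((*c,s[k,4]))
    return np.array(out)
E
python3 - <<'E'
from meas import *; import pickle
c1=pickle.load(open("w1.pkl","rb"));c2=pickle.load(open("w2.pkl","rb"))
g1=c1["frame"].mean(2);g2=c2["frame"].mean(2)
b=blobs(g1,[(274,93),(332,87),(273,167),(326,166)],True,6);print(b.round(1))
P=ray(c1,b[:,:2],.006)*1e3;print(P.round(1))
for i in (0,2):print(np.hypot(*(P[i]-P[i+1])[:2]))
b=blobs(g2,[(273,65),(342,63),(277,135),(341,134),(280,197),(341,197)],False,6);print(b.round(1))
P=ray(c2,b[:,:2],.099)*1e3;print(P.round(1))
print(np.diff(P,axis=0).round(1))
a=cv2.resize(c1["frame"][40:240,255:360],None,fx=3,fy=3,interpolation=2)
d=cv2.resize(c2["frame"][45:245,260:395],None,fx=3,fy=3,interpolation=2)
cv2.imwrite("pics/z1.png",np.hstack([a,d])[:,:,::-1])
E
```

```text
[[273.6  92.8  45. ]
 [329.8  87.7  45. ]
 [273.5 166.4  35. ]
 [326.2 165.3  40. ]]
[[ 676.9 -320.     6. ]
 [ 581.6 -328.     6. ]
 [ 682.7 -193.3    6. ]
 [ 586.9 -195.3    6. ]]
95.64970246205371
95.77177699226735
[[272.2  64.2  39. ]
 [342.5  63.3  35. ]
 [277.1 133.9  59. ]
 [341.2 134.1  39. ]
 [278.9 197.8  37. ]
 [341.  197.7  25. ]]
[[662.2 149.4  99. ]
 [566.6 147.9  99. ]
 [658.8 242.8  99. ]
 [565.7 242.7  99. ]
 [659.3 339.7  99. ]
 [563.4 339.1  99. ]]
[[-95.7  -1.6   0. ]
 [ 92.2  94.9   0. ]
 [-93.   -0.1   0. ]
 [ 93.6  97.    0. ]
 [-95.9  -0.6   0. ]]
```

View pics/z1.png

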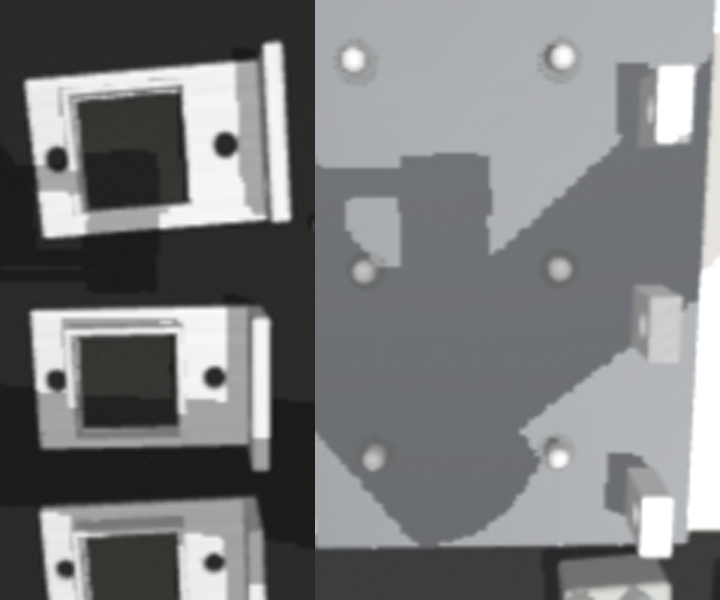

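```bash
cat >> meas.py <<'E'
def base(c,gb,gf,z=.006,win=6):
    "holder pose from back/front hole guesses -> base xy mm, yaw deg, spacing, grip xy"
    b=blobs(c["frame"].mean(2),[gb,gf],True,win); P=ray(c,b[:,:2],z)[:,:2]*1e3
    d=P[0]-P[1]; yaw=np.arctan2(d[1],d[0]); R=np.array([[np.cos(yaw),-np.sin(yaw)],[np.sin(yaw),np.cos(yaw)]])
    B=P.mean(0)-R@[8,0]; return B.round(1),round(np.degrees(yaw),2),round(np.hypot(*d),1),(B+R@[-64,-24]).round(1)
E
python3 - <<'E'
from meas import *; import pickle
c1=pickle.load(open("w1.pkl","rb"));c2=pickle.load(open("w2.pkl","rb"))
for g in [((274,93),(330,87)),((273,167),(326,166)),((277,229),(326,227))]: print(base(c1,*g))
b=blobs(c2["frame"].mean(2),[(273,65),(342,63),(277,135),(341,134),(280,197),(341,197)],False,6)
P=ray(c2,b[:,:2],.099)[:,:2]*1e3
M=np.array([[x,y] for y in(-96,0,96) for x in(56,-40)],float)
A=np.vstack([[[m[0],-m[1],1,0],[m[1],m[0],0,1]] for m in M]); s,*_=np.linalg.lstsq(A,P.ravel(),rcond=None)
print(s,np.degrees(np.arctan2(s[1],s[0])),(A@s-P.ravel()).round(1))
yaw=np.arctan2(s[1],s[0]);R=np.array([[np.cos(yaw),-np.sin(yaw)],[np.sin(yaw),np.cos(yaw)]])
for y in(-96,0,96):
    S=s[2:]+R@[0,y]; print("s",S.round(1),"grip",(S+R@[-64,-24]).round(1),"lug",(S+R@[-92,24]).round(1),"cup",(S+R@[12,0]).round(1))
E
```

```text
(array([ 621.3, -324.6]), np.float64(4.76), np.float64(95.6), array([ 559.5, -353.9]))
(array([ 626.8, -194.5]), np.float64(1.21), np.float64(95.8), array([ 563.3, -219.8]))
(array([626.2, -72.6]), np.float64(2.77), np.float64(96.0), array([563.4, -99.7]))
[9.91999184e-01 1.37150387e-02 6.04743508e+02 2.43492396e+02] 0.7921012277059805 [-0.6 -0.4 -0.2 -0.1  1.5  1.5 -0.7  0.2 -0.3 -0.2  0.3 -0.9]
s [606.1 147.5] grip [542.4 122.6] lug [513.7 170.2] cup [618.1 147.7]
s [604.7 243.5] grip [541.1 218.6] lug [512.4 266.2] cup [616.7 243.7]
s [603.4 339.5] grip [539.8 314.6] lug [511.1 362.2] cup [615.4 339.6]
```

```bash
python3 -m jog '{"delta_pos":[[-3.7,-38,-10],[-3.7,-38,-10],[-3.7,-38,-10],[-3.7,-38,-10],[-3.7,-38,-10],[-3.7,-38,-10],[-3.7,-38,-10],[-3.7,-38,-10],[-3.7,-38,-10],[-3.7,-38,-10]],"rot":[[0,0,2.8],[0,0,0],[0,0,0],[0,0,0],[0,0,0],[0,0,0],[0,0,0],[0,0,0],[0,0,0],[0,0,0]],"grip":[45,45,45,45,45,45,45,45,45,45]}'
python3 -m jog '{"delta_pos":[[0,0,0],[0,0,0],[0,0,0]],"rot":[[0,0,0],[0,0,0],[0,0,0]],"grip":[45,45,45]}'
python3 - <<'E'
from meas import *
c=cap("wrist","w3"); st()
P=np.array([[626.2+56,-72.6+2.7,6],[626.2-40,-72.6-1.9,6]])/1e3; g=proj(c,P); print(g)
print(base(c,*g,win=8)); print(blobs(c["frame"].mean(2),g,True,8).round(1))
E
```

```text
time_s: 3.22
tcp_pos: [0.5623, -0.103, 0.3108]
ee_rot: [[0.047, -0.999, 0.001], [-0.999, -0.047, -0.0], [0.0, -0.001, -1.0]]
wrist_force: [0.8, -1.0, 0.1]
gripper_width: 0.46
time_s: 3.47
tcp_pos: [0.5634, -0.101, 0.3111]
ee_rot: [[0.047, -0.999, 0.001], [-0.999, -0.047, -0.0], [0.0, -0.001, -1.0]]
wrist_force: [-0.1, 0.4, 0.5]
gripper_width: 0.451
t 3.52 tcp [ 563.8 -100.2  311.2] y [-0.999 -0.048 -0.001] z [ 0.001  0.    -1.   ] F [-0.4  0.   0.9] w 0.448
[[238.21509554 177.77033278]
 [302.32189579 177.81818149]]
(array([626.6, -72.3]), np.float64(2.32), np.float64(96.5), array([563.6, -98.8]))
[[237.8 177.7  42. ]
 [302.2 178.2  58. ]]
```

```bash
python3 -m jog '{"delta_pos":[[0,0.5,-35],[0,0.5,-35],[0,0,-35],[0,0,-35],[0,0,-35],[0,0,-35],[0,0,-35],[0,0,-15],[0,0,0],[0,0,0]],"rot":[[0,0,0],[0,0,0],[0,0,0],[0,0,0],[0,0,0],[0,0,0],[0,0,0],[0,0,0],[0,0,0],[0,0,0]],"grip":[45,45,45,45,45,45,45,45,45,0]}'
python3 -m jog '{"delta_pos":[[0,0,0],[0,0,0],[0,0,0],[0,0,0],[0,0,0],[0,0,0]],"rot":[[0,0,0],[0,0,0],[0,0,0],[0,0,0],[0,0,0],[0,0,0]],"grip":[0,0,0,0,0,0]}'
python3 -m jog '{"delta_pos":[[0,0,5],[0,0,20],[0,0,30],[0,0,30],[0,0,30],[0,0,30],[0,0,30],[0,0,5],[0,0,0],[0,0,0]],"rot":[[0,0,0],[0,0,0],[0,0,0],[0,0,0],[0,0,0],[0,0,0],[0,0,0],[0,0,0],[0,0,0],[0,0,0]],"grip":[0,0,0,0,0,0,0,0,0,0]}'
python3 - <<'E'
from meas import *
c=cap("wrist","w4"); st(); s=cap("side","s4")
cv2.imwrite("pics/v4.png",np.vstack([c["frame"],s["frame"]])[:,:,::-1][:, :][100:700])
E
```

```text
time_s: 4.35
tcp_pos: [0.5645, -0.098, 0.0506]
ee_rot: [[0.051, -0.999, -0.0], [-0.999, -0.051, -0.0], [0.0, 0.0, -1.0]]
wrist_force: [1.5, -0.2, 0.1]
gripper_width: 0.425
time_s: 4.85
tcp_pos: [0.5641, -0.099, 0.0515]
ee_rot: [[0.049, -0.999, 0.001], [-0.999, -0.049, -0.0], [0.0, -0.001, -1.0]]
wrist_force: [-1.7, 0.8, 4.0]
gripper_width: 0.092
time_s: 5.68
tcp_pos: [0.5626, -0.0987, 0.2287]
ee_rot: [[0.048, -0.999, -0.004], [-0.999, -0.048, 0.001], [-0.001, 0.004, -1.0]]
wrist_force: [-0.5, -1.0, -3.6]
gripper_width: 0.087
t 5.73 tcp [562.3 -98.8 227.8] y [-0.999 -0.048  0.005] z [-0.005  0.001 -1.   ] F [-0.6 -0.  -3. ] w 0.087
```

View pics/v4.png

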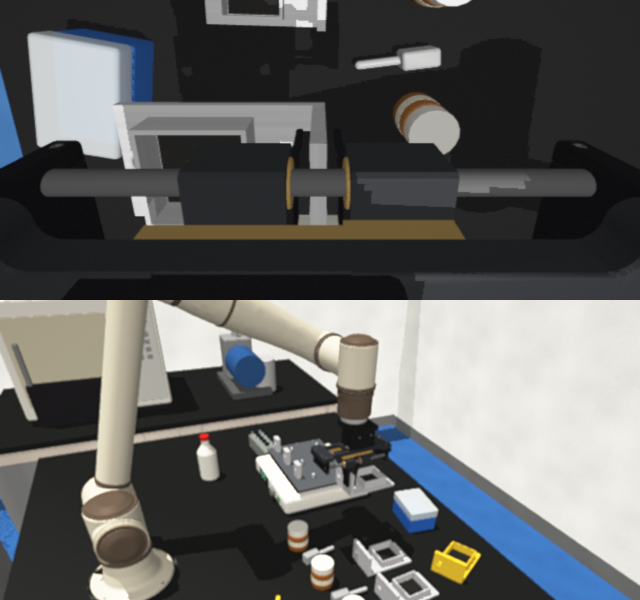

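```bash
python3 - <<'E'
from meas import *
c=cap("wrist"); s=r.sense(); t=np.array(s["tcp_pos"])
g=c["frame"].mean(2).astype(int)
R=np.array([[.9988,-.0483,0],[.0483,.9988,0],[0,0,1]])
P=[t+R@np.array(o)/1e3 for o in [(-4,-18,11),(4,-18,11),(-4,-18,-51),(4,-18,-51),(132,-18,-51),(132,-18,-45),(132,66,-45)]]
print(proj(c,P).round(1))
for v in range(195,240,5): print(v,g[v,300:336])
print("col205",[ (v,g[v,205]) for v in range(190,225)])
E
```

```text
[[326.4 244.3]
 [308.7 244.3]
 [323.4 202.2]
 [311.  202.2]
 [113.3 202.2]
 [107.1 205.2]
 [130.9 317.7]]
195 [36 37 34 29 25 26 26 28 24 25 26 25 25 24 25 24 25 24 26 24 24 26 24 23
 25 26 25 24 26 25 25 26 25 24 25 25]
200 [26 26 26 26 25 26 26 25 24 24 26 27 25 26 27 26 26 26 26 25 26 25 26 26
 26 25 23 23 24 25 25 26 25 25 25 25]
205 [142 142 142 142 141 141 142 141 142 142 142 140 128 119 118 118 118 118
 118 117 118 117 118 114  92  54  28  24  23  24  25  26  23  26  24  25]
210 [157 157 157 157 157 157 157 157 157 157 156 149 129 117 114 114 114 113
 113 113 113 114 114 114 101  67  31  25  24  25  24  24  24  25  25  24]
215 [156 156 156 156 156 156 156 156 156 156 154 139 121 115 115 115 114 115
 115 115 114 115 115 114 111  78  34  26  24  23  24  24  26  25  25  25]
220 [157 158 157 157 157 157 157 157 157 157 150 131 117 116 116 116 116 117
 117 116 117 116 116 116 112  86  46  27  25  24  25  26  24  25  25  25]
225 [154 154 153 153 153 153 153 153 153 152 142 125 116 115 115 115 115 115
 116 115 116 116 116 116 114  93  55  28  26  24  25  24  26  25  25  26]
230 [ 16 
[... 357 characters left out ...]
(25)), (193, np.int64(24)), (194, np.int64(26)), (195, np.int64(23)), (196, np.int64(24)), (197, np.int64(25)), (198, np.int64(25)), (199, np.int64(25)), (200, np.int64(26)), (201, np.int64(41)), (202, np.int64(80)), (203, np.int64(110)), (204, np.int64(122)), (205, np.int64(147)), (206, np.int64(157)), (207, np.int64(159)), (208, np.int64(158)), (209, np.int64(157)), (210, np.int64(157)), (211, np.int64(156)), (212, np.int64(155)), (213, np.int64(154)), (214, np.int64(154)), (215, np.int64(154)), (216, np.int64(148)), (217, np.int64(121)), (218, np.int64(116)), (219, np.int64(115)), (220, np.int64(115)), (221, np.int64(115)), (222, np.int64(114)), (223, np.int64(114)), (224, np.int64(114))]
```

```bash
python3 -m jog '{"delta_pos":[[-2,15,0],[-2,30,0],[-2,40,0],[-2,40,0],[-2,40,0],[-2,40,0],[-2,40,0],[-2,40,0],[-2,40,0],[-2,40,0]],"rot":[[0,0,-0.5],[0,0,-0.5],[0,0,-0.5],[0,0,-0.5],[0,0,0],[0,0,0],[0,0,0],[0,0,0],[0,0,0],[0,0,0]],"grip":[0,0,0,0,0,0,0,0,0,0]}'
python3 -m jog '{"delta_pos":[[0,30,0],[0,18,0],[0,0,0],[0,0,0],[0,0,0]],"rot":[[0,0,0],[0,0,0],[0,0,0],[0,0,0],[0,0,0]],"grip":[0,0,0,0,0]}'
python3 - <<'E'
from meas import *
st();cap("wrist","w5"); st()
E
```

```text
time_s: 6.67
tcp_pos: [0.5429, 0.2676, 0.2286]
ee_rot: [[0.014, -1.0, -0.003], [-1.0, -0.014, -0.002], [0.002, 0.003, -1.0]]
wrist_force: [1.3, 0.7, -3.4]
gripper_width: 0.086
time_s: 7.08
tcp_pos: [0.5436, 0.313, 0.2293]
ee_rot: [[0.013, -1.0, -0.002], [-1.0, -0.013, -0.002], [0.002, 0.002, -1.0]]
wrist_force: [-0.5, -0.4, -3.1]
gripper_width: 0.089
t 7.08 tcp [543.6 313.  229.3] y [-1.    -0.013  0.002] z [-0.002 -0.002 -1.   ] F [-0.5 -0.4 -3.1] w 0.089
t 7.13 tcp [543.8 312.6 229.7] y [-1.    -0.013  0.002] z [-0.002 -0.002 -1.   ] F [ 0.6 -0.3 -2.9] w 0.089
```

View pics/w5.png

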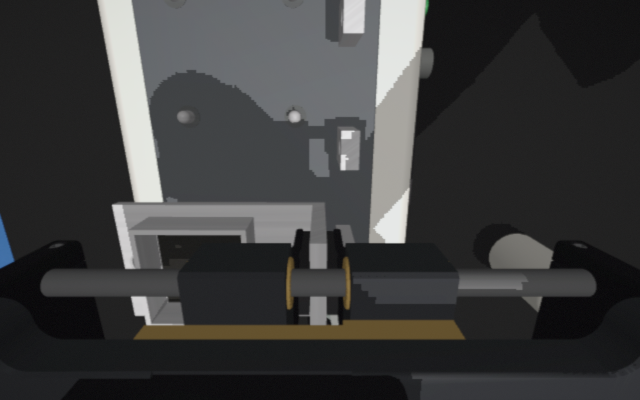

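```bash
python3 - <<'E'
from meas import *
for k in range(2):
    c=cap("wrist"); t=np.array(r.sense()["tcp_pos"])*1e3
    b=blobs(c["frame"].mean(2),[(185,117),(295,117)],False,8); P=ray(c,b[:,:2],.098)[:,:2]*1e3
    print(b.round(1),P.round(1),t.round(1), "s1",(P[1]+(P[0]-P[1])*40/96).round(1))
    g=c["frame"].mean(2).astype(int); print(g[208,300:336])
    print(proj(c,[t/1e3+np.array(o)/1e3 for o in [(-4,-18,-45),(4,-18,-45)]]).round(1))
E
```

```text
[[182.8 116.2  91. ]
 [294.7 116.6  90. ]] [[660.5 244.6]
 [564.6 243.6]] [544.  312.5 230.2] s1 [604.6 244. ]
[147 147 147 147 147 147 147 148 148 148 147 140 122 108 106 106 106 106
 106 106 106 106 106 104  97  80  68  66  68  67  67  67  67  67  67  68]
[[324.3 205.3]
 [311.6 205.2]]
[[183.3 116.3  88. ]
 [295.  116.6  93. ]] [[660.5 244.7]
 [564.6 243.6]] [544.1 312.6 230.4] s1 [604.6 244. ]
[147 147 147 147 147 148 148 148 148 147 147 140 121 108 106 106 106 106
 106 105 106 106 105 104  97  80  69  67  67  67  68  68  68  67  68  67]
[[324.4 205.5]
 [311.7 205.3]]
```

```bash
python3 -m jog '{"delta_pos":[[-2,1.3,0],[-2,1.3,0],[0,0,-25],[0,0,-25],[0,0,-20],[0,0,0],[0,0,0],[0,0,0]],"rot":[[0,0,0],[0,0,0],[0,0,0],[0,0,0],[0,0,0],[0,0,0],[0,0,0],[0,0,0]],"grip":[0,0,0,0,0,0,0,0]}'
python3 - <<'E'
from meas import *
st()
for k in range(4): cap("wrist"); st()
E
```

```text
time_s: 7.9
tcp_pos: [0.541, 0.3172, 0.1623]
ee_rot: [[0.014, -1.0, 0.003], [-1.0, -0.014, 0.001], [-0.001, -0.003, -1.0]]
wrist_force: [-0.1, -0.2, -3.0]
gripper_width: 0.09
t 7.9 tcp [541.  317.2 162.3] y [-1.    -0.014 -0.003] z [ 0.003  0.001 -1.   ] F [-0.1 -0.2 -3. ] w 0.09
t 7.95 tcp [541.1 317.4 162.8] y [-1.    -0.014 -0.004] z [ 0.003  0.002 -1.   ] F [-0.1  0.2 -3.3] w 0.09
t 8.0 tcp [541.  317.4 162.8] y [-1.    -0.014 -0.003] z [ 0.003  0.003 -1.   ] F [ 0.3 -0.4 -3.7] w 0.09
t 8.05 tcp [540.8 317.3 162.6] y [-1.    -0.014 -0.003] z [ 0.003  0.002 -1.   ] F [-0.3  0.5 -3.3] w 0.092
t 8.1 tcp [540.6 317.1 162.3] y [-1.    -0.014 -0.002] z [ 0.002  0.002 -1.   ] F [ 0.9  0.7 -3.8] w 0.09
```

```bash
python3 -m jog '{"delta_pos":[[0,-1.4,0],[0,0,-5],[0,0,-4],[0,0,-2],[0,0,-2],[0,0,0],[0,0,0]],"rot":[[0,0,0],[0,0,0],[0,0,0],[0,0,0],[0,0,0],[0,0,0],[0,0,0]],"grip":[0,0,0,0,0,0,0]}'
python3 -m jog '{"delta_pos":[[0,0,-2],[0,0,-2],[0,0,0]],"rot":[[0,0,0],[0,0,0],[0,0,0]],"grip":[0,0,0]}'
```

```text
time_s: 8.68
tcp_pos: [0.54, 0.3152, 0.1473]
ee_rot: [[0.014, -1.0, -0.0], [-1.0, -0.014, -0.0], [0.0, 0.0, -1.0]]
wrist_force: [0.2, 0.2, -3.7]
gripper_width: 0.091
time_s: 8.93
tcp_pos: [0.5397, 0.3151, 0.143]
ee_rot: [[0.014, -1.0, -0.001], [-1.0, -0.014, -0.0], [0.0, 0.001, -1.0]]
wrist_force: [0.7, -0.4, -3.3]
gripper_width: 0.087
```

```bash
python3 -m jog '{"delta_pos":[[0,0,-2],[0,0,-2],[0,0,-2],[0,0,0],[0,0,0]],"rot":[[0,0,0],[0,0,0],[0,0,0],[0,0,0],[0,0,0]],"grip":[0,0,0,0,0]}'
python3 -m jog '{"delta_pos":[[0,0,-1],[0,0,-1],[0,0,0]],"rot":[[0,0,0],[0,0,0],[0,0,0]],"grip":[0,0,0]}'
```

```text
time_s: 9.35
tcp_pos: [0.54, 0.3152, 0.1374]
ee_rot: [[0.014, -1.0, -0.0], [-1.0, -0.014, -0.0], [0.0, 0.0, -1.0]]
wrist_force: [-0.2, -0.3, -2.9]
gripper_width: 0.091
time_s: 9.6
tcp_pos: [0.5402, 0.3154, 0.1366]
ee_rot: [[0.014, -1.0, 0.001], [-1.0, -0.014, 0.0], [-0.0, -0.001, -1.0]]
wrist_force: [-2.1, -0.6, 1.3]
gripper_width: 0.089
```

```bash
python3 -m jog '{"delta_pos":[[0,0,-0.5],[0,0,0],[0,0,0],[0,0,0],[0,0,0],[0,0,15],[0,0,40],[0,0,40],[0,0,40],[0,0,40]],"rot":[[0,0,0],[0,0,0],[0,0,0],[0,0,0],[0,0,0],[0,0,0],[0,0,0],[0,0,0],[0,0,0],[0,0,0]],"grip":[0,40,40,40,40,40,40,40,40,40]}'
python3 -m jog '{"delta_pos":[[2,-41,0],[2,0,0],[0,0,0]],"rot":[[0,0,0],[0,0,0],[0,0,0]],"grip":[45,45,45]}'
python3 - <<'E'
from meas import *
cap("wrist","w6"); st()
c=cv2.imread("pics/w6.png"); cv2.imwrite("pics/w6z.png",cv2.resize(c[60:260,180:480],None,fx=2.5,fy=2.5))
E
python3 -m jog '{"delta_pos":[[2,-41,0],[2,-41,0],[2,-41,0],[2,-41,0],[2,-41,0],[2,-41,0],[2,-41,0],[2,-41,0],[2,-41,0],[2,-41,0]],"rot":[[0,0,0.4],[0,0,0],[0,0,0],[0,0,0],[0,0,0],[0,0,0],[0,0,0],[0,0,0],[0,0,0],[0,0,0]],"grip":[45,45,45,45,45,45,45,45,45,45]}'
python3 -m jog '{"delta_pos":[[0,-41,0],[0,-41,0],[0,-2,0],[0,0,0],[0,0,0]],"rot":[[0,0,0],[0,0,0],[0,0,0],[0,0,0],[0,0,0]],"grip":[45,45,45,45,45]}'
python3 - <<'E'
from meas import *
for k in range(2):
    c=cap("wrist","w7"); st()
    P=np.array([[626.8+56,-194.5+1.2,6],[626.8-40,-194.5-.8,6]])/1e3; g=proj(c,P)
    print(base(c,*g,win=8))
E
```

```text
time_s: 10.43
tcp_pos: [0.5399, 0.315, 0.3119]
ee_rot: [[0.014, -1.0, 0.0], [-1.0, -0.014, 0.0], [-0.0, -0.0, -1.0]]
wrist_force: [1.0, -0.2, -0.2]
gripper_width: 0.397
time_s: 10.68
tcp_pos: [0.5443, 0.2732, 0.3111]
ee_rot: [[0.012, -1.0, 0.002], [-1.0, -0.012, 0.002], [-0.002, -0.002, -1.0]]
wrist_force: [-1.0, 0.3, -0.3]
gripper_width: 0.443
t 10.73 tcp [544.1 273.8 310. ] y [-1.    -0.013 -0.   ] z [ 0.  0. -1.] F [-0.4 -0.1 -0.6] w 0.451
time_s: 11.57
tcp_pos: [0.564, -0.137, 0.309]
ee_rot: [[0.022, -1.0, -0.002], [-1.0, -0.022, 0.0], [-0.0, 0.002, -1.0]]
wrist_force: [0.8, 0.2, 0.4]
gripper_width: 0.451
time_s: 11.98
tcp_pos: [0.5641, -0.2194, 0.3088]
ee_rot: [[0.021, -1.0, -0.002], [-1.0, -0.021, 0.001], [-0.001, 0.002, -1.0]]
wrist_force: [0.5, 0.4, -0.0]
gripper_width: 0.447
t 12.03 tcp [ 564.2 -218.7  309.3] y [-1.    -0.022  0.001] z [-0.001  0.    -1.   ] F [ 0.1 -0.  -0.5] w 0.445
(array([ 626.8, -194.8]), np.float64(0.93), np.float64(96.6), array([ 563.2, -219.9]))
t 12.08 tcp [ 564.3 -218.4  309.6] y [-1.    -0.023  0.001] z [-0.001  0.    -1.   ] F [ 0.4  0.4 -0.8] w 0.446
(array([ 626.8, -194.9]), np.float64(0.77), np.float64(96.6), array([ 563.1, -219.7]))
```

View pics/w6z.png

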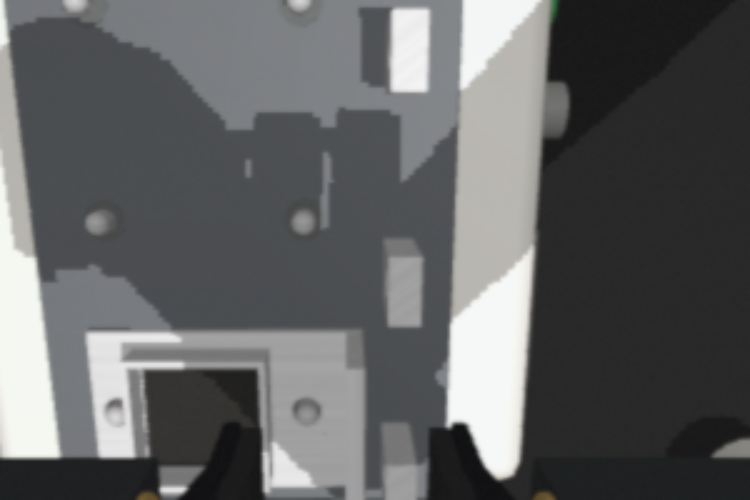

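```bash
python3 -m jog '{"delta_pos":[[-0.5,0,-35],[0,0,-35],[0,0,-35],[0,0,-35],[0,0,-35],[0,0,-35],[0,0,-35],[0,0,-14.5],[0,0,0],[0,0,0]],"rot":[[0,0,0],[0,0,0],[0,0,0],[0,0,0],[0,0,0],[0,0,0],[0,0,0],[0,0,0],[0,0,0],[0,0,0]],"grip":[45,45,45,45,45,45,45,45,45,0]}'
python3 -m jog '{"delta_pos":[[0,0,0],[0,0,0],[0,0,0],[0,0,0],[0,0,0],[0,0,0]],"rot":[[0,0,0],[0,0,0],[0,0,0],[0,0,0],[0,0,0],[0,0,0]],"grip":[0,0,0,0,0,0]}'
python3 -m jog '{"delta_pos":[[0,0,5],[0,0,20],[0,0,30],[0,0,30],[0,0,30],[0,0,30],[0,0,30],[0,0,5],[0,0,0],[0,0,0]],"rot":[[0,0,0],[0,0,0],[0,0,0],[0,0,0],[0,0,0],[0,0,0],[0,0,0],[0,0,0],[0,0,0],[0,0,0]],"grip":[0,0,0,0,0,0,0,0,0,0]}'
python3 - <<'E'
from meas import *
c=cap("wrist","w8"); st(); g=c["frame"].mean(2).astype(int); print(g[208,306:330],g[196:212,205])
E
```

```text
time_s: 12.92
tcp_pos: [0.5639, -0.2185, 0.0503]
ee_rot: [[0.024, -1.0, -0.001], [-1.0, -0.024, -0.0], [0.0, 0.001, -1.0]]
wrist_force: [1.2, -0.3, 0.6]
gripper_width: 0.425
time_s: 13.42
tcp_pos: [0.5637, -0.2198, 0.0516]
ee_rot: [[0.021, -1.0, 0.001], [-1.0, -0.021, -0.0], [0.0, -0.001, -1.0]]
wrist_force: [-1.9, 1.0, 5.2]
gripper_width: 0.089
time_s: 14.25
tcp_pos: [0.5622, -0.2193, 0.2287]
ee_rot: [[0.02, -1.0, -0.003], [-1.0, -0.02, 0.002], [-0.002, 0.003, -1.0]]
wrist_force: [-1.6, 0.1, -3.9]
gripper_width: 0.088
t 14.3 tcp [ 561.9 -219.3  227.8] y [-1.    -0.02   0.005] z [-0.005  0.002 -1.   ] F [-0.1  0.3 -4.1] w 0.09
[150 151 150 151 150 144 125 112 110 109 108 108 108 108 108 108 108 106
  90  58  38  36  35  36] [ 22  22  22  23  24  38  75 103 112 132 148 151 150 150 149 148]
```

```bash
python3 -m jog '{"delta_pos":[[-2.2,20,0],[-2,40,0],[-2,40,0],[-2,40,0],[-2,40,0],[-2,40,0],[-2,40,0],[-2,40,0],[-2,40,0],[-2,40,0]],"rot":[[0,0,-0.4],[0,0,0],[0,0,0],[0,0,0],[0,0,0],[0,0,0],[0,0,0],[0,0,0],[0,0,0],[0,0,0]],"grip":[0,0,0,0,0,0,0,0,0,0]}'
python3 -m jog '{"delta_pos":[[-2,40,0],[0,19,0],[0,0,0],[0,0,-25],[0,0,-25],[0,0,-25],[0,0,-8],[0,0,0],[0,0,0],[0,0,0]],"rot":[[0,0,0],[0,0,0],[0,0,0],[0,0,0],[0,0,0],[0,0,0],[0,0,0],[0,0,0],[0,0,0],[0,0,0]],"grip":[0,0,0,0,0,0,0,0,0,0]}'
python3 -m jog '{"delta_pos":[[0,0,-2],[0,0,-2],[0,0,0],[0,0,0]],"rot":[[0,0,0],[0,0,0],[0,0,0],[0,0,0]],"grip":[0,0,0,0]}'
```

```text
time_s: 15.13
tcp_pos: [0.5415, 0.1616, 0.2278]
ee_rot: [[0.014, -1.0, -0.005], [-1.0, -0.014, -0.002], [0.002, 0.005, -1.0]]
wrist_force: [0.3, -0.4, -4.4]
gripper_width: 0.093
time_s: 15.97
tcp_pos: [0.5413, 0.219, 0.1482]
ee_rot: [[0.014, -1.0, -0.0], [-1.0, -0.014, -0.0], [0.0, 0.0, -1.0]]
wrist_force: [-0.9, -0.1, -3.0]
gripper_width: 0.086
time_s: 16.3
tcp_pos: [0.5412, 0.2191, 0.1438]
ee_rot: [[0.014, -1.0, 0.0], [-1.0, -0.014, 0.0], [-0.0, -0.0, -1.0]]
wrist_force: [-0.3, 0.5, -2.5]
gripper_width: 0.089
```

```bash
python3 -m jog '{"delta_pos":[[0,0,-2],[0,0,-2],[0,0,-2],[0,0,-1],[0,0,-1],[0,0,-0.5],[0,0,0]],"rot":[[0,0,0],[0,0,0],[0,0,0],[0,0,0],[0,0,0],[0,0,0],[0,0,0]],"grip":[0,0,0,0,0,0,0]}'
python3 -m jog '{"delta_pos":[[0,0,0],[0,0,0],[0,0,0],[0,0,0],[0,0,15],[0,0,40],[0,0,40],[0,0,40],[0,0,40],[0,0,0]],"rot":[[0,0,0],[0,0,0],[0,0,0],[0,0,0],[0,0,0],[0,0,0],[0,0,0],[0,0,0],[0,0,0],[0,0,0]],"grip":[40,40,40,40,40,40,40,40,45,45]}'
python3 - <<'E'
from meas import *
cap("wrist","w9"); st()
E
python3 -m jog '{"delta_pos":[[2,-41,0],[2,-41,0],[2,-41,0],[2,-41,0],[2,-41,0],[2,-41,0],[2,-41,0],[2,-41,0],[2,-41,0],[0,-41,0]],"rot":[[0,0,2],[0,0,2],[0,0,0],[0,0,0],[0,0,0],[0,0,0],[0,0,0],[0,0,0],[0,0,0],[0,0,0]],"grip":[45,45,45,45,45,45,45,45,45,45]}'
python3 -m jog '{"delta_pos":[[0,-41,0],[0,-41,0],[0,-41,0],[0,-40,0],[0,0,0],[0,0,0]],"rot":[[0,0,0],[0,0,0],[0,0,0],[0,0,0],[0,0,0],[0,0,0]],"grip":[45,45,45,45,45,45]}'
python3 - <<'E'
from meas import *
for k in range(2):
    c=cap("wrist","w10"); st()
    P=np.array([[676.9,-320,6],[581.6,-328,6]])/1e3; g=proj(c,P); print(g.round(0))
    print(base(c,*g,win=8))
E
```

```text
time_s: 16.88
tcp_pos: [0.5413, 0.2192, 0.1366]
ee_rot: [[0.015, -1.0, 0.001], [-1.0, -0.015, -0.0], [0.0, -0.001, -1.0]]
wrist_force: [-4.4, -1.1, 4.6]
gripper_width: 0.091
time_s: 17.72
tcp_pos: [0.5449, 0.2205, 0.3202]
ee_rot: [[0.015, -1.0, 0.017], [-1.0, -0.015, 0.008], [-0.007, -0.017, -1.0]]
wrist_force: [0.5, -0.5, 1.4]
gripper_width: 0.439
t 17.77 tcp [543.3 220.2 315.7] y [-1.    -0.014 -0.01 ] z [ 0.01   0.006 -1.   ] F [ 1.  -0.4 -0.2] w 0.44
time_s: 18.6
tcp_pos: [0.5589, -0.1927, 0.3088]
ee_rot: [[0.084, -0.996, -0.001], [-0.996, -0.084, 0.0], [-0.0, 0.001, -1.0]]
wrist_force: [1.2, 0.5, -0.8]
gripper_width: 0.451
time_s: 19.1
tcp_pos: [0.5584, -0.3559, 0.3074]
ee_rot: [[0.08, -0.997, -0.003], [-0.997, -0.08, 0.002], [-0.002, 0.003, -1.0]]
wrist_force: [0.4, 1.3, -0.8]
gripper_width: 0.45
t 19.15 tcp [ 558.8 -354.5  308.1] y [-0.997 -0.082  0.002] z [-0.003  0.001 -1.   ] F [ 0.1 -0.1  0.7] w 0.448
[[236. 179.]
 [301. 178.]]
(array([ 621.4, -325.7]), np.float64(4.45), np.float64(96.6), array([ 559.5, -354.6]))
t 19.2 tcp [ 559.  -353.6  308.8] y [-0.997 -0.083  0.002] z [-0.002  0.001 -1.   ] F [0.9 0.6 1.2] w 0.45
[[237. 177.]
 [301. 177.]]
(array([ 621.3, -325.7]), np.float64(4.44), np.float64(97.0), array([ 559.4, -354.6]))
```

```bash
python3 -m jog '{"delta_pos":[[0,-0.5,-35],[0,0,-35],[0,0,-35],[0,0,-35],[0,0,-35],[0,0,-35],[0,0,-35],[0,0,-14.5],[0,0,0],[0,0,0]],"rot":[[0,0,0],[0,0,0],[0,0,0],[0,0,0],[0,0,0],[0,0,0],[0,0,0],[0,0,0],[0,0,0],[0,0,0]],"grip":[45,45,45,45,45,45,45,45,45,0]}'
python3 -m jog '{"delta_pos":[[0,0,0],[0,0,0],[0,0,0],[0,0,0],[0,0,0],[0,0,0]],"rot":[[0,0,0],[0,0,0],[0,0,0],[0,0,0],[0,0,0],[0,0,0]],"grip":[0,0,0,0,0,0]}'
python3 -m jog '{"delta_pos":[[0,0,5],[0,0,20],[0,0,30],[0,0,30],[0,0,30],[0,0,30],[0,0,30],[0,0,5],[0,0,0],[0,0,0]],"rot":[[0,0,0],[0,0,0],[0,0,0],[0,0,0],[0,0,0],[0,0,0],[0,0,0],[0,0,0],[0,0,0],[0,0,0]],"grip":[0,0,0,0,0,0,0,0,0,0]}'
python3 - <<'E'
from meas import *
c=cap("wrist","w11"); st(); g=c["frame"].mean(2).astype(int); print(g[208,306:330],g[196:212,205])
E
python3 -m jog '{"delta_pos":[[-2.7,30,0],[-2,40,0],[-2,40,0],[-2,40,0],[-2,40,0],[-2,40,0],[-2,40,0],[-2,40,0],[0,40,0],[0,40,0]],"rot":[[0,0,-1],[0,0,-1],[0,0,-1],[0,0,-1],[0,0,0],[0,0,0],[0,0,0],[0,0,0],[0,0,0],[0,0,0]],"grip":[0,0,0,0,0,0,0,0,0,0]}'
python3 -m jog '{"delta_pos":[[0,40,0],[0,30,0],[0,17.5,0],[0,0,0],[0,0,0],[0,0,-25],[0,0,-25],[0,0,-20],[0,0,0],[0,0,0]],"rot":[[0,0,0],[0,0,0],[0,0,0],[0,0,0],[0,0,0],[0,0,0],[0,0,0],[0,0,0],[0,0,0],[0,0,0]],"grip":[0,0,0,0,0,0,0,0,0,0]}'
```

```text
time_s: 20.03
tcp_pos: [0.5596, -0.3531, 0.0504]
ee_rot: [[0.086, -0.996, -0.001], [-0.996, -0.086, -0.0], [-0.0, 0.001, -1.0]]
wrist_force: [0.5, 1.0, 1.7]
gripper_width: 0.424
time_s: 20.53
tcp_pos: [0.5595, -0.3545, 0.0517]
ee_rot: [[0.084, -0.996, 0.001], [-0.996, -0.084, -0.001], [0.001, -0.001, -1.0]]
wrist_force: [-1.3, 0.8, 4.5]
gripper_width: 0.088
time_s: 21.37
tcp_pos: [0.5582, -0.3535, 0.2285]
ee_rot: [[0.083, -0.997, -0.003], [-0.997, -0.083, 0.003], [-0.003, 0.003, -1.0]]
wrist_force: [-0.5, 0.9, -4.3]
gripper_width: 0.091
t 21.42 tcp [ 557.9 -353.4  227.5] y [-0.997 -0.083  0.005] z [-0.005  0.003 -1.   ] F [ 0.2  0.1 -4.3] w 0.093
[208 208 208 209 208 201 180 164 161 161 160 161 161 160 160 160 160 159
 144 104  67  62  62  61] [ 42  41  41  41  43  64 117 155 168 195 207 209 208 207 207 206]
time_s: 22.25
tcp_pos: [0.5406, 0.0373, 0.228]
ee_rot: [[0.014, -1.0, -0.005], [-1.0, -0.014, -0.001], [0.001, 0.005, -1.0]]
wrist_force: [0.7, -0.4, -3.4]
gripper_width: 0.09
time_s: 23.08
tcp_pos: [0.5417, 0.1216, 0.159]
ee_rot: [[0.013, -1.0, -0.004], [-1.0, -0.013, -0.003], [0.003, 0.004, -1.0]]
wrist_force: [0.8, 0.9, -1.3]
gripper_width: 0.086
```

```bash
python3 -m jog '{"delta_pos":[[0,0,-5],[0,0,-4],[0,0,-2],[0,0,-2],[0,0,-2],[0,0,-2],[0,0,0],[0,0,0]],"rot":[[0,0,0],[0,0,0],[0,0,0],[0,0,0],[0,0,0],[0,0,0],[0,0,0],[0,0,0]],"grip":[0,0,0,0,0,0,0,0]}'
```

```text
time_s: 23.75
tcp_pos: [0.5426, 0.1233, 0.1435]
ee_rot: [[0.014, -1.0, -0.0], [-1.0, -0.014, -0.0], [0.0, 0.0, -1.0]]
wrist_force: [-0.2, -0.2, -3.6]
gripper_width: 0.087
```

```bash
python3 -m jog '{"delta_pos":[[0,0,-2],[0,0,-2],[0,0,-2],[0,0,-1],[0,0,-1],[0,0,-0.5],[0,0,0]],"rot":[[0,0,0],[0,0,0],[0,0,0],[0,0,0],[0,0,0],[0,0,0],[0,0,0]],"grip":[0,0,0,0,0,0,0]}'
python3 -m jog '{"delta_pos":[[0,0,0],[0,0,0],[0,0,0],[0,0,0],[0,0,15],[0,0,40],[0,0,40],[0,0,40],[0,0,40],[0,40,40]],"rot":[[0,0,0],[0,0,0],[0,0,0],[0,0,0],[0,0,0],[0,0,0],[0,0,0],[0,0,0],[0,0,0],[0,0,0]],"grip":[40,40,40,40,40,40,40,40,45,45]}'
python3 -m jog '{"delta_pos":[[0,40,0],[0,40,0],[0,40,0],[0,0,0],[0,0,0]],"rot":[[0,0,0],[0,0,0],[0,0,0],[0,0,0],[0,0,0]],"grip":[60,60,60,60,60]}'
python3 - <<'E'
from meas import *; import pickle
c=cap("wrist","w12"); st(); pickle.dump(c,open("w12.pkl","wb"))
g=cv2.imread("pics/w12.png"); cv2.imwrite("pics/w12z.png",cv2.resize(g[50:250,230:430],None,fx=3,fy=3))
c=pickle.load(open("w1.pkl","rb")); f=c["frame"].astype(int)
m=((f.min(2)>70)&(f.max(2)-f.min(2)<25)).astype(np.uint8); m[240:]=0; m[:,:355]=0
n,l,s,ce=cv2.connectedComponentsWithStats(m)
for i in range(1,n):
    if 150<s[i,4]<2000:
        ys,xs=np.nonzero(l==i); (cx,cy),(w,h),a=cv2.minAreaRect(np.c_[xs,ys].astype(np.float32)); print(s[i],(round(cx,1),round(cy,1)),(w,h),a,ray(c,(cx,cy),.02).round(3))
E
```

```text
time_s: 24.33
tcp_pos: [0.5425, 0.1232, 0.1366]
ee_rot: [[0.015, -1.0, 0.001], [-1.0, -0.015, -0.0], [0.0, -0.001, -1.0]]
wrist_force: [-4.0, -0.6, 5.8]
gripper_width: 0.09
time_s: 25.17
tcp_pos: [0.5431, 0.1501, 0.3443]
ee_rot: [[0.01, -1.0, 0.005], [-1.0, -0.01, 0.001], [-0.001, -0.005, -1.0]]
wrist_force: [0.9, 1.0, 0.2]
gripper_width: 0.436
time_s: 25.58
tcp_pos: [0.5424, 0.2747, 0.3384]
ee_rot: [[0.017, -1.0, -0.001], [-1.0, -0.017, -0.001], [0.001, 0.001, -1.0]]
wrist_force: [0.6, -0.6, 0.5]
gripper_width: 0.591
t 25.63 tcp [542.4 273.4 338.9] y [-1.    -0.015  0.001] z [-0.001 -0.001 -1.   ] F [ 0.1 -0.1  0.2] w 0.591
[370   3  66  22 900] (402.7, 14.4) (20.221776962280273, 65.72077178955078) 86.18592071533203 [[ 0.471 -0.434  0.02 ]]
[ 400   42   41   42 1360] (420.0, 62.5) (41.0, 40.0) 90.0 [[ 0.438 -0.365  0.02 ]]
[360 108  60  15 637] (389.5, 115.0) (59.0, 14.0) 0.0 [[ 0.481 -0.284  0.02 ]]
[ 399  145   38   36 1062] (417.5, 162.5) (35.0, 37.0) 90.0 [[ 0.426 -0.203  0.02 ]]
[362 195  54  18 541] (388.7, 206.0) (15.289104461669922, 53.92286682128906) 80.53767395019531 [[ 0.472 -0.122  0.02 ]]
[ 578  209   62   31 1246] (608.5, 224.0) (60.99999237060547, 29.999996185302734) -0.0 [[ 0.059 -0.087  0.02 ]]
```

View pics/w12z.png

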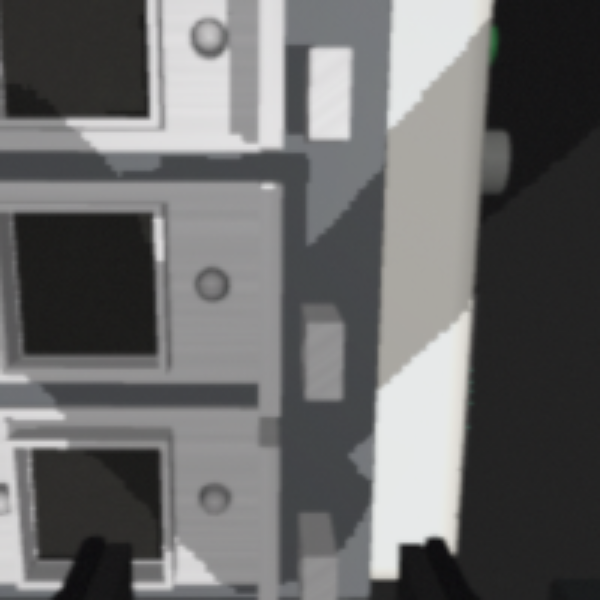

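```bash
python3 -m jog '{"delta_pos":[[-8,-40,-4],[-8,-40,-4],[-8,-40,-4],[-8,-40,-4],[-8,-40,-4],[-8,-40,-4],[-8,-40,-4],[-8,-40,-4],[-8,-40,-4],[-8,-40,-4]],"rot":[[0,0,7],[0,0,7],[0,0,7],[0,0,7],[0,0,7],[0,0,7],[0,0,7],[0,0,7],[0,0,7],[0,0,7]],"grip":[60,60,60,60,60,60,60,60,60,60]}'
python3 -m jog '{"delta_pos":[[-8,-40,-4],[-8.6,-43,-6.5],[0,0,0],[0,0,0],[0,0,0]],"rot":[[0,0,7],[0,0,7],[0,0,6],[0,0,0],[0,0,0]],"grip":[60,60,60,60,60]}'
python3 - <<'E'
from meas import *; import pickle
c=cap("wrist","w13"); st(); pickle.dump(c,open("w13.pkl","wb"))
E
```

```text
time_s: 26.47
tcp_pos: [0.4652, -0.1129, 0.3017]
ee_rot: [[0.927, -0.375, 0.001], [-0.375, -0.927, -0.0], [0.001, -0.0, -1.0]]
wrist_force: [0.4, 0.6, -0.6]
gripper_width: 0.6
time_s: 26.88
tcp_pos: [0.4524, -0.1814, 0.2928]
ee_rot: [[0.997, -0.075, 0.001], [-0.075, -0.997, -0.0], [0.001, 0.0, -1.0]]
wrist_force: [-0.6, 0.9, 0.9]
gripper_width: 0.598
t 26.93 tcp [ 452.7 -180.7  292.8] y [-0.073 -0.997  0.   ] z [ 0.001 -0.    -1.   ] F [ 0.7  1.1 -0.5] w 0.6
```

View pics/w13.png

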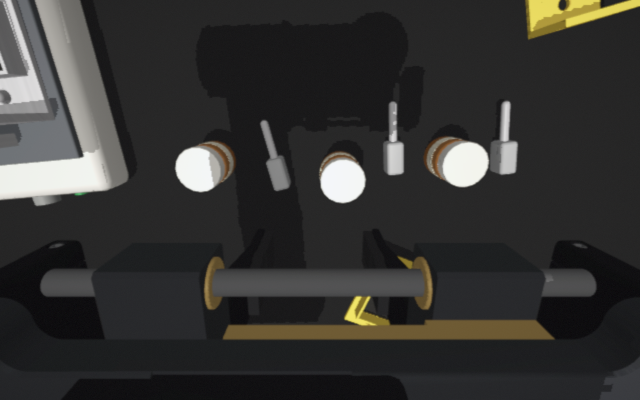

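```bash
cat >> meas.py <<'E'
def pins(c,pts,verbose=True):
    "pts: rough handle pixels (camera on +x side). returns handle centre xy mm + yaw"
    f=c["frame"].astype(int); m=((f.min(2)>70)&(f.max(2)-f.min(2)<30)).astype(np.uint8); m[238:]=0
    n,l,s,ce=cv2.connectedComponentsWithStats(m); out=[]
    for u,v in pts:
        mm=(l==l[v,u]).astype(np.uint8)
        h=cv2.morphologyEx(mm,cv2.MORPH_OPEN,np.ones((11,11),np.uint8)); sh=mm*(1-cv2.dilate(h,np.ones((5,5),np.uint8)))
        ys,xs=np.nonzero(sh); S=ray(c,np.c_[xs,ys],.019)[:,:2]*1e3
        d=np.linalg.svd(S-S.mean(0))[2][0]; d*=np.sign(d[0])
        ys,xs=np.nonzero(h); H=ray(c,np.c_[xs,ys],.03)[:,:2]*1e3
        nrm=np.array([-d[1],d[0]]); a=H@d; b=H@nrm; lo=np.percentile(a,1)-.5; q=b[a<lo+25]
        B=(np.percentile(q,1)+np.percentile(q,99))/2
        P=d*(lo+22)+nrm*B
        out.append((P,np.degrees(np.arctan2(d[1],d[0]))))
        if verbose: print(P.round(1),"yaw",out[-1][1].round(1),"w",np.ptp(q).round(1),"len",np.ptp(a).round(1),"shank lat",((S@nrm).mean()-B).round(1),"tip-lo",((S@d).max()-lo).round(1))
    return out
E
python3 - <<'E'
from meas import *; import pickle
c=pickle.load(open("w13.pkl","rb")); pins(c,[(279,172),(394,157),(504,156)])
for k in range(6): c=cap("wrist"); st()
E
```

```text
[ 449.3 -126.1] yaw 10.5 w 24.6 len 47.5 shank lat 0.7 tip-lo 93.7
[ 458.  -281.3] yaw 0.8 w 25.6 len 45.8 shank lat -2.4 tip-lo 94.7
[ 436.7 -394.5] yaw 3.1 w 102.5 len 63.2 shank lat -39.2 tip-lo 103.4
t 26.98 tcp [ 453.  -180.2  292.8] y [-0.072 -0.997  0.   ] z [ 0.001 -0.    -1.   ] F [ 0.5 -0.1  0.6] w 0.603
t 27.03 tcp [ 453.2 -179.9  292.8] y [-0.071 -0.997  0.   ] z [ 0.001 -0.    -1.   ] F [ 0.3 -0.5  0.5] w 0.595
t 27.08 tcp [ 453.3 -179.7  292.8] y [-0.07  -0.998  0.   ] z [ 0.001 -0.    -1.   ] F [0.4 0.2 0.1] w 0.598
t 27.13 tcp [ 453.3 -179.7  292.7] y [-0.07  -0.998  0.   ] z [ 0.001 -0.    -1.   ] F [0.3 0.2 0. ] w 0.597
t 27.18 tcp [ 453.3 -179.6  292.6] y [-0.069 -0.998 -0.   ] z [ 0.  0. -1.] F [-0.3  0.6  0. ] w 0.601
t 27.23 tcp [ 453.3 -179.7  292.6] y [-0.069 -0.998 -0.   ] z [ 0. -0. -1.] F [-0.6 -0.1  0.2] w 0.601
```

```bash
python3 -m jog '{"delta_pos":[[-1,18,0],[-1,18,0],[-1,17.6,0],[-1,0,-20],[0,0,-30],[0,0,-30],[0,0,-30],[0,0,-30],[0,0,0],[0,0,0]],"rot":[[0,0,4.8],[0,0,4.8],[0,0,4.9],[0,0,0],[0,0,0],[0,0,0],[0,0,0],[0,0,0],[0,0,0],[0,0,0]],"grip":[45,45,45,40,40,40,40,40,40,40]}'
python3 - <<'E'
from meas import *
for k in range(2): c=cap("wrist","w14"); st()
g=proj(c,[[.449,-.126,.03]])[0].astype(int); print(g); pins(c,[tuple(g)])
cv2.imwrite("pics/w14.png",c["frame"][:,:,::-1])
E
```

```text
time_s: 28.07
tcp_pos: [0.4487, -0.1266, 0.1519]
ee_rot: [[0.983, 0.183, -0.003], [0.183, -0.983, -0.001], [-0.003, 0.0, -1.0]]
wrist_force: [0.6, 0.6, 0.6]
gripper_width: 0.401
t 28.12 tcp [ 450.1 -126.6  153.5] y [ 0.183 -0.983  0.001] z [ 0.001 -0.001 -1.   ] F [ 1.1 -0.8  0.6] w 0.405
t 28.17 tcp [ 450.7 -126.7  154.3] y [ 0.183 -0.983  0.001] z [ 0.003 -0.001 -1.   ] F [0.4 0.  0.4] w 0.405
[317 199]
[ 473.9 -129.7] yaw -79.4 w 92.8 len 22.8 shank lat 48.4 tip-lo 13.8
```

```bash
python3 -m jog '{"delta_pos":[[0,0,-30],[0,0,-30],[0,0,-30],[0,0,-20],[0,0,-9.5],[0,0,0],[0,0,0]],"rot":[[0,0,0],[0,0,0],[0,0,0],[0,0,0],[0,0,0],[0,0,0],[0,0,0]],"grip":[40,40,40,40,40,40,40]}'
python3 -m jog '{"delta_pos":[[0,0,0],[0,0,0],[0,0,0],[0,0,0],[0,0,0]],"rot":[[0,0,0],[0,0,0],[0,0,0],[0,0,0],[0,0,0]],"grip":[0,0,0,0,0]}'
python3 - <<'E'
from meas import *
c=cap("wrist","w14");s=cap("side","s14"); st()
cv2.imwrite("pics/v14.png",np.vstack([c["frame"][100:350],s["frame"][100:]])[:,:,::-1])
E
```

```text
time_s: 28.75
tcp_pos: [0.4507, -0.1267, 0.0343]
ee_rot: [[0.983, 0.183, 0.003], [0.183, -0.983, -0.0], [0.003, 0.001, -1.0]]
wrist_force: [0.6, 0.3, -0.3]
gripper_width: 0.399
time_s: 29.17
tcp_pos: [0.4501, -0.1267, 0.0343]
ee_rot: [[0.983, 0.182, 0.003], [0.182, -0.983, -0.0], [0.003, 0.001, -1.0]]
wrist_force: [-0.5, 1.6, 6.5]
gripper_width: 0.251
t 29.27 tcp [ 450.1 -126.7   34.3] y [ 0.182 -0.983  0.001] z [ 0.003 -0.    -1.   ] F [-1.6  1.1  5.3] w 0.246
```

View pics/v14.png

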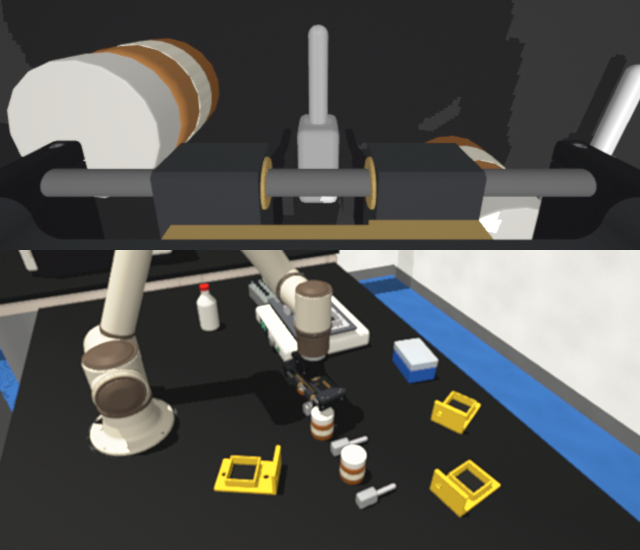

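```bash
python3 -m jog '{"delta_pos":[[0,0,10],[0,0,30],[0,0,35],[0,0,35],[0,10,36],[-3,36,0],[-3,38,0],[-3,38,0],[-3,38,0],[-3,38,0]],"rot":[[0,0,0],[0,0,0],[0,0,0],[0,0,0],[0,0,0],[0,0,-2],[0,0,-2],[0,0,-2],[0,0,-2],[0,0,-1.7]],"grip":[0,0,0,0,0,0,0,0,0,0]}'
python3 -m jog '{"delta_pos":[[-3,38,0],[-3,38,0],[-2,38,0],[0,38,0],[0,38,0],[0,38,0],[0,38,0],[0,24,0],[0,0,0],[0,0,0]],"rot":[[0,0,0],[0,0,0],[0,0,0],[0,0,0],[0,0,0],[0,0,0],[0,0,0],[0,0,0],[0,0,0],[0,0,0]],"grip":[0,0,0,0,0,0,0,0,0,0]}'
python3 - <<'E'
from meas import *; import pickle
for k in range(3): c=cap("wrist","w15"); st()
pickle.dump(c,open("w15.pkl","wb"))
g=c["frame"].mean(2).astype(int)
t=np.array(r.sense()["tcp_pos"]); print("pred tip",proj(c,[t+[.074,.001,-.019],t+[.022,0,-.004]]).round(1))
cv2.imwrite("pics/w15z.png",cv2.resize(c["frame"][:260,180:460,::-1],None,fx=2.3,fy=2.3))
E
```

```text
time_s: 30.1
tcp_pos: [0.4332, 0.0727, 0.1794]
ee_rot: [[1.0, 0.011, 0.001], [0.011, -1.0, 0.001], [0.001, -0.001, -1.0]]
wrist_force: [0.8, 0.9, -0.9]
gripper_width: 0.255
time_s: 30.93
tcp_pos: [0.4254, 0.362, 0.1783]
ee_rot: [[1.0, 0.015, -0.001], [0.015, -1.0, -0.001], [-0.001, 0.001, -1.0]]
wrist_force: [0.2, 0.2, -1.4]
gripper_width: 0.248
t 30.98 tcp [425.4 360.8 178.4] y [ 0.014 -1.     0.001] z [-0.001 -0.001 -1.   ] F [ 0.6 -0.4 -0.9] w 0.249
t 31.03 tcp [425.6 360.3 178.6] y [ 0.013 -1.     0.001] z [-0.001 -0.001 -1.   ] F [ 0.  -0.4 -0.1] w 0.252
t 31.08 tcp [425.8 360.  178.8] y [ 0.013 -1.     0.001] z [-0.001 -0.001 -1.   ] F [ 0.5  0.2 -1. ] w 0.25
pred tip [[320.6 116.5]
 [321.1 225.7]]
```

View pics/w15z.png

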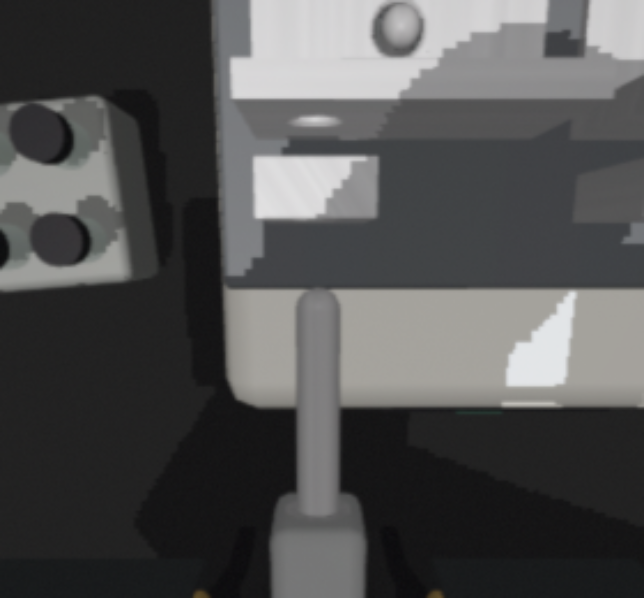

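```bash
python3 - <<'E'
from meas import *; import pickle
c=pickle.load(open("w15.pkl","rb")); print(np.round(c["xyz"],4))
q=lambda u,v:(u/2.3+180,v/2.3)
for n,p,z in [("tip",q(318,289),.1598),("front top edge",q(318,512),.1748),("front bottom",q(318,495),.1448),("lug top c",q(315.5,187),.135),("lug front edge",q(316,219),.135),("lug back",q(316,156),.135),("flange back/front top",q(316,58),.147),("",q(316,98),.147),("flangehole",q(315,121),.117)]: print(n,ray(c,p,z)[0].round(4))
# profile
g=c["frame"].mean(2).astype(int); print(g[118:132,318]); print(g[210:230,318]); print(g[150,300:336]); print(g[82,285:352])
E
```

```text
[0.5048 0.3625 0.3141]
tip [0.4953 0.3621 0.1598]
front top edge [0.4494 0.3614 0.1748]
front bottom [0.4422 0.3612 0.1448]
lug top c [0.5179 0.3629 0.135 ]
lug front edge [0.5105 0.3627 0.135 ]
lug back [0.5248 0.3629 0.135 ]
flange back/front top [0.543  0.3632 0.147 ]
 [0.5352 0.363  0.147 ]
flangehole [0.5352 0.3633 0.117 ]
[ 68  69  68  68  68  66  70  96 111 118 122 124 126 130]
[126 126 126 126 125 126 126 126 126 126 126 125 125 122 108  93  89  88
  87  93]
[161 161 162 161 161 161 161 159 136 110 108 113 119 124 127 127 126 126
 127 127 128 128 126 123 118 112 105 111 145 159 161 160 161 161 161 161]
[126 126 126 127 136 186 215 221 220 220 220 219 219 217 217 217 217 219
 220 221 222 222 221 219 217 217 217 217 218 218 218 220 222 222 219 217
 218 220 218 191 161 157 156 149 144 143 143 143 144 145 146 147 147 148
 148 149 149 147 135 101  71  67  68  67  67  67  67]
```

```bash
python3 -m jog '{"delta_pos":[[0,0.5,-20],[0,0,-20],[0,0,-4],[0,0,0],[0,0,0],[6,0,0],[6,0.2,0],[5,0,0],[3,0,0],[3,0,0]],"rot":[[0,0,0],[0,0,0],[0,0,0],[0,0,0],[0,0,0],[0,0,0],[0,0,0],[0,0,0],[0,0,0],[0,0,0]],"grip":[0,0,0,0,0,0,0,0,0,0]}'
python3 -m jog '{"delta_pos":[[2,0,0],[0,0,0]],"rot":[[0,0,0],[0,0,0]],"grip":[0,0]}'
```

```text
time_s: 31.92
tcp_pos: [0.4498, 0.362, 0.1352]
ee_rot: [[1.0, 0.013, 0.0], [0.013, -1.0, 0.001], [0.0, -0.001, -1.0]]
wrist_force: [0.1, -0.3, -0.5]
gripper_width: 0.249
time_s: 32.08
tcp_pos: [0.4516, 0.362, 0.135]
ee_rot: [[1.0, 0.013, 0.0], [0.013, -1.0, 0.0], [0.0, -0.0, -1.0]]
wrist_force: [-0.3, 1.1, -0.7]
gripper_width: 0.25
```

```bash
python3 -m jog '{"delta_pos":[[4,0.1,0],[4,0,0],[4,0.1,0],[4,0,0],[4,0,0],[3,0.1,0],[0,0,0]],"rot":[[0,0,0],[0,0,0],[0,0,0],[0,0,0],[0,0,0],[0,0,0],[0,0,0]],"grip":[0,0,0,0,0,0,0]}'
python3 -m jog '{"delta_pos":[[4,0,0],[4,0.1,0],[4,0,0],[3,0,0],[0,0,0]],"rot":[[0,0,0],[0,0,0],[0,0,0],[0,0,0],[0,0,0]],"grip":[0,0,0,0,0]}'
```

```text
time_s: 32.67
tcp_pos: [0.4748, 0.3623, 0.1349]
ee_rot: [[1.0, 0.013, 0.0], [0.013, -1.0, 0.0], [0.0, -0.0, -1.0]]
wrist_force: [0.3, -0.2, -1.0]
gripper_width: 0.249
time_s: 33.08
tcp_pos: [0.4898, 0.3624, 0.1349]
ee_rot: [[1.0, 0.013, 0.0], [0.013, -1.0, 0.0], [0.0, -0.0, -1.0]]
wrist_force: [0.0, 0.3, 0.5]
gripper_width: 0.25
```

```bash
python3 -m jog '{"delta_pos":[[2,0,0],[1,0,0],[0,0,0]],"rot":[[0,0,0],[0,0,0],[0,0,0]],"grip":[0,0,0]}'
python3 -m jog '{"delta_pos":[[1,0,0],[0,0,0]],"rot":[[0,0,0],[0,0,0]],"grip":[0,0]}'
python3 -m jog '{"delta_pos":[[1,0,0],[0,0,0]],"rot":[[0,0,0],[0,0,0]],"grip":[0,0]}'
```

```text
time_s: 33.33
tcp_pos: [0.4923, 0.3623, 0.1349]
ee_rot: [[1.0, 0.014, 0.0], [0.014, -1.0, 0.0], [0.0, -0.0, -1.0]]
wrist_force: [0.1, 0.0, -0.2]
gripper_width: 0.252
time_s: 33.5
tcp_pos: [0.4929, 0.3623, 0.1349]
ee_rot: [[1.0, 0.014, -0.0], [0.014, -1.0, -0.0], [-0.0, 0.0, -1.0]]
wrist_force: [-1.3, -0.5, 0.8]
gripper_width: 0.247
time_s: 33.67
tcp_pos: [0.4929, 0.3623, 0.1349]
ee_rot: [[1.0, 0.014, -0.002], [0.014, -1.0, -0.001], [-0.002, 0.001, -1.0]]
wrist_force: [-4.0, 0.8, 1.6]
gripper_width: 0.254
```

```bash
python3 -m jog '{"delta_pos":[[1,0,0],[0,0,0],[0,0,0],[0,0,0],[0,0,0],[0,0,15],[0,0,35],[0,0,35],[0,0,35],[0,0,35]],"rot":[[0,0,0],[0,0,0],[0,0,0],[0,0,0],[0,0,0],[0,0,0],[0,0,0],[0,0,0],[0,0,0],[0,0,0]],"grip":[0,0,40,40,40,40,40,40,40,40]}'
python3 -m jog '{"delta_pos":[[-35,0,0],[0,-40,0],[0,0,0]],"rot":[[0,0,0],[0,0,0],[0,0,0]],"grip":[40,40,40]}'
python3 - <<'E'
from meas import *; import pickle
c=cap("wrist","w16"); st(); pickle.dump(c,open("w16.pkl","wb"))
E
python3 -m jog '{"delta_pos":[[0,-40,0],[0,-40,0],[0,-40,0],[0,-40,0],[0,-40,0],[0,-40,0],[0,-40,0],[0,-40,0],[0,-40,0],[0,-40,0]],"rot":[[0,0,0],[0,0,0],[0,0,0],[0,0,0],[0,0,0],[0,0,0],[0,0,0],[0,0,0],[0,0,0],[0,0,0]],"grip":[40,40,40,40,40,40,40,40,40,40]}'
python3 -m jog '{"delta_pos":[[0,-40,0],[0,-40,0],[0,-40,0],[0,-40,0],[0,-40,0],[0,-4,0],[0,0,0],[0,0,0]],"rot":[[0,0,0],[0,0,0],[0,0,0],[0,0,0],[0,0,0],[0,0,0],[0,0,0],[0,0,0]],"grip":[40,40,40,40,40,40,40,40]}'
python3 - <<'E'
from meas import *; import pickle
for k in range(2): c=cap("wrist","w17"); st()
pickle.dump(c,open("w17.pkl","wb")); 
for p in [(458,-281.3),(449,-430)]:
    g=proj(c,[[p[0]/1e3,p[1]/1e3,.03]])[0].astype(int); print(g)
    try: pins(c,[tuple(g)])
    except Exception as e: print(e)
E
```

```text
time_s: 34.5
tcp_pos: [0.4953, 0.362, 0.2917]
ee_rot: [[1.0, 0.013, 0.001], [0.013, -1.0, 0.0], [0.001, -0.0, -1.0]]
wrist_force: [1.2, 0.3, 0.2]
gripper_width: 0.398
time_s: 34.75
tcp_pos: [0.4583, 0.3192, 0.2913]
ee_rot: [[1.0, 0.014, -0.0], [0.014, -1.0, -0.0], [-0.0, 0.0, -1.0]]
wrist_force: [-0.4, -0.3, -0.2]
gripper_width: 0.399
t 34.8 tcp [459.5 320.6 291.1] y [ 0.013 -1.    -0.001] z [ 0.001  0.001 -1.   ] F [ 0.5  0.1 -0.6] w 0.404
time_s: 35.63
tcp_pos: [0.4603, -0.0798, 0.2902]
ee_rot: [[1.0, 0.013, 0.001], [0.013, -1.0, -0.0], [0.001, 0.0, -1.0]]
wrist_force: [1.2, 0.7, 0.5]
gripper_width: 0.398
time_s: 36.3
tcp_pos: [0.46, -0.2821, 0.2894]
ee_rot: [[1.0, 0.012, -0.001], [0.012, -1.0, 0.0], [-0.001, -0.0, -1.0]]
wrist_force: [-0.1, 0.3, 0.5]
gripper_width: 0.396
t 36.35 tcp [ 460.2 -281.4  289.7] y [ 0.014 -1.    -0.   ] z [-0.  0. -1.] F [-0.2  0.2 -0.1] w 0.402
t 36.4 tcp [ 460.3 -280.9  289.9] y [ 0.015 -1.    -0.   ] z [-0.  0. -1.] F [0.3 0.3 0.4] w 0.402
[318 169]
[ 457.2 -284. ] yaw 0.5 w 24.0 len 47.4 shank lat -0.2 tip-lo 95.6
[429 177]
[ 446.6 -430.8] yaw 3.0 w 31.5 len 49.1 shank lat -3.4 tip-lo 96.9
```

```bash
python3 -m jog '{"delta_pos":[[-4,-2.5,-30],[0,0,-40],[0,0,-40],[0,0,-40],[0,0,-40],[0,0,-40],[0,0,-20],[0,0,-7],[0,0,0],[0,0,0]],"rot":[[0,0,0],[0,0,0],[0,0,0],[0,0,0],[0,0,0],[0,0,0],[0,0,0],[0,0,0],[0,0,0],[0,0,0]],"grip":[40,40,40,40,40,40,40,40,40,0]}'
python3 -m jog '{"delta_pos":[[0,0,0],[0,0,0],[0,0,0],[0,0,0],[0,0,0]],"rot":[[0,0,0],[0,0,0],[0,0,0],[0,0,0],[0,0,0]],"grip":[0,0,0,0,0]}'
python3 -m jog '{"delta_pos":[[0,0,10],[0,0,30],[0,0,35],[0,0,35],[0,10,36],[-3,35,0],[-3,38,0],[-3,38,0],[-3,38,0],[-3,38,0]],"rot":[[0,0,0],[0,0,0],[0,0,0],[0,0,0],[0,0,0],[0,0,0],[0,0,0],[0,0,0],[0,0,0],[0,0,0]],"grip":[0,0,0,0,0,0,0,0,0,0]}'
python3 -m jog '{"delta_pos":[[-3,38,0],[-3,38,0],[-3,38,0],[-3,38,0],[-1,38,0],[0,38,0],[0,38,0],[0,38,0],[0,38,0],[0,10,0]],"rot":[[0,0,0],[0,0,0],[0,0,0],[0,0,0],[0,0,0],[0,0,0],[0,0,0],[0,0,0],[0,0,0],[0,0,0]],"grip":[0,0,0,0,0,0,0,0,0,0]}'
python3 - <<'E'
from meas import *; import pickle
for k in range(4): c=cap("wrist","w18"); st()
pickle.dump(c,open("w18.pkl","wb"))
g=c["frame"].mean(2).astype(int)
print(g[110:140,318]); print(g[150,296:340]); 
t=np.array(r.sense()["tcp_pos"]); print(proj(c,[t+[.0695,.001,-.019]]), proj(c,[[.5127,.2663,.135],[.5127,.2513,.135],[.5127,.2813,.135]]))
E
```

```text
time_s: 37.23
tcp_pos: [0.4575, -0.2838, 0.0342]
ee_rot: [[1.0, 0.016, 0.002], [0.016, -1.0, -0.001], [0.002, 0.001, -1.0]]
wrist_force: [0.2, 0.4, 0.1]
gripper_width: 0.376
time_s: 37.65
tcp_pos: [0.4576, -0.2844, 0.035]
ee_rot: [[1.0, 0.014, 0.004], [0.014, -1.0, -0.001], [0.004, 0.001, -1.0]]
wrist_force: [0.4, 2.1, 7.1]
gripper_width: 0.246
time_s: 38.48
tcp_pos: [0.4401, -0.0859, 0.1798]
ee_rot: [[1.0, 0.012, 0.001], [0.012, -1.0, 0.0], [0.001, -0.0, -1.0]]
wrist_force: [0.9, 0.6, 0.6]
gripper_width: 0.249
time_s: 39.32
tcp_pos: [0.4285, 0.2693, 0.1799]
ee_rot: [[1.0, 0.018, 0.003], [0.018, -1.0, 0.002], [0.003, -0.002, -1.0]]
wrist_force: [0.4, -0.5, -0.6]
gripper_width: 0.25
t 39.37 tcp [428.4 268.8 179.6] y [ 0.018 -1.    -0.002] z [ 0.002  0.002 -1.   ] F [0.  1.4 0.5] w 0.251
t 39.42 tcp [427.8 266.5 179.2] y [ 0.016 -1.    -0.   ] z [ 0.  0. -1.] F [ 0.1 -0.6 -1.6] w 0.25
t 39.47 tcp [427.5 264.8 179. ] y [ 0.015 -1.     0.001] z [-0.001 -0.001 -1.   ] F [-1.1 -0.4 -1.8] w 0.249
t 39.52 tcp [427.5 263.9 178.9] y [ 0.013 -1.     0.001] z [-0.001 -0.001 -1.   ] F [-0.7  0.2 -0.6] w 0.251
[ 67  66  67  66  66  68  66  66  66  68  80 108 117 121 125 127 130 132
 135 135 133 131 130 130 130 130 130 130 130 130]
[163 163 163 163 163 163 162 162 162 162 163 161 143 117 110 116 122 127
 129 130 128 128 130 130 130 129 128 125 121 114 108 123 151 161 162 162
 162 163 162 162 162 162 162 162]
[[321.97240355 126.18936385]] [[319.46111848  94.80258119]
 [346.01712493  95.24623209]
 [292.88201879  94.35854449]]
```

```bash
cat > tip.py <<'E'
from meas import *
for k in range(3): c=cap("wrist"); 
st(); g=c["frame"].mean(2).astype(int); z=r.sense()["tcp_pos"][2]-.0187
print("col",[(v,int(g[v,318])) for v in range(70,132,2)])
print("rowlug",list(zip(range(278,362,1),g[88,278:362].tolist()))); print("tiprow",list(zip(range(300,334),g[140,300:334].tolist())))
import pickle; pickle.dump((c,z),open("tip.pkl","wb"))
E
python3 tip.py
```

```text
t 39.67 tcp [427.9 263.3 179.1] y [ 0.012 -1.     0.   ] z [-0. -0. -1.] F [ 0.3  0.2 -0.4] w 0.255
col [(70, 213), (72, 219), (74, 219), (76, 221), (78, 223), (80, 222), (82, 220), (84, 221), (86, 225), (88, 225), (90, 222), (92, 221), (94, 211), (96, 115), (98, 74), (100, 66), (102, 66), (104, 65), (106, 66), (108, 66), (110, 66), (112, 66), (114, 67), (116, 67), (118, 66), (120, 80), (122, 117), (124, 125), (126, 130), (128, 136), (130, 133)]
rowlug [(278, 111), (279, 111), (280, 110), (281, 111), (282, 112), (283, 111), (284, 110), (285, 111), (286, 110), (287, 114), (288, 147), (289, 204), (290, 223), (291, 225), (292, 226), (293, 226), (294, 224), (295, 223), (296, 223), (297, 223), (298, 222), (299, 221), (300, 220), (301, 220), (302, 221), (303, 222), (304, 223), (305, 224), (306, 225), (307, 225), (308, 224), (309, 223), (310, 221), (311, 220), (312, 220), (313, 220), (314, 221), (315, 221), (316, 222), (317, 223), (318, 225), (319, 222), (320, 194), (321, 164), (322, 159), (323, 155), (324, 151), (325, 150), (326, 148), (327, 148), (328, 148), (329, 148), (330, 147), (331, 146), (332, 145), (333, 146), (334, 146), (335, 147), (336, 148), (337, 148), (338, 149), (339, 150), (340, 150), (341, 137), (342, 102), (343, 70), (344, 66), (345, 66), (346, 66), (347, 66), (348, 65), (349, 65), (350, 66), (351, 66), (352, 66), (353, 66), (354, 66), (355, 65), (356, 65), (357, 66), (358, 66), (359, 66), (360, 66), (361, 66)]
tiprow [(300, 163), (301, 163), (302, 163), (303, 163), (304, 163), (305, 163), (306, 163), (307, 161), (308, 136), (309, 112), (310, 110), (311, 115), (312, 121), (313, 126), (314, 130), (315, 130), (316, 128), (317, 128), (318, 129), (319, 130), (320, 130), (321, 130), (322, 128), (323, 125), (324, 120), (325, 115), (326, 107), (327, 114), (328, 147), (329, 161), (330, 163), (331, 162), (332, 162), (333, 163)]
```

```bash
python3 - <<'E'
from meas import *; import pickle
c,z=pickle.load(open("tip.pkl","rb"))
print("tip",ray(c,(318,120.5),z)*1e3,"shank140",ray(c,(318,140),z)*1e3,"lug front",ray(c,(315.3,95.5),.135)*1e3)
E
```

```text
tip [[500.03061595 265.18889978 160.42672432]] shank140 [[490.46381244 265.06072033 160.42672432]] lug front [[512.58875003 266.86392443 135.        ]]
```

```bash
python3 -m jog '{"delta_pos":[[0,1.5,-20],[0,0,-20],[0,0,-4],[0,0,0],[0,0,0],[6,0,0],[6,0.2,0],[3,0,0],[3,0,0],[3,0,0]],"rot":[[0,0,0],[0,0,0],[0,0,0],[0,0,0],[0,0,0],[0,0,0],[0,0,0],[0,0,0],[0,0,0],[0,0,0]],"grip":[0,0,0,0,0,0,0,0,0,0]}'
python3 -m jog '{"delta_pos":[[4,0.1,0],[4,0,0],[3,0.1,0],[3,0,0],[3,0,0],[3,0.1,0],[0,0,0]],"rot":[[0,0,0],[0,0,0],[0,0,0],[0,0,0],[0,0,0],[0,0,0],[0,0,0]],"grip":[0,0,0,0,0,0,0]}'
```

```text
time_s: 40.5
tcp_pos: [0.4496, 0.2666, 0.1354]
ee_rot: [[1.0, 0.013, 0.0], [0.013, -1.0, 0.0], [0.0, -0.0, -1.0]]
wrist_force: [-0.7, -1.1, 1.6]
gripper_width: 0.247
time_s: 41.08
tcp_pos: [0.4701, 0.2669, 0.1353]
ee_rot: [[1.0, 0.014, 0.001], [0.014, -1.0, 0.0], [0.001, -0.0, -1.0]]
wrist_force: [-0.6, -1.5, 3.3]
gripper_width: 0.257
```

```bash
python3 -m jog '{"delta_pos":[[3,0,0.5],[4,0,0],[4,0.1,0],[4,0,0],[4,0,0],[0,0,0]],"rot":[[0,0,0],[0,0,0],[0,0,0],[0,0,0],[0,0,0],[0,0,0]],"grip":[0,0,0,0,0,0]}'
python3 -m jog '{"delta_pos":[[2,0,0],[1,0,0],[0,0,0]],"rot":[[0,0,0],[0,0,0],[0,0,0]],"grip":[0,0,0]}'
python3 -m jog '{"delta_pos":[[1,0,0],[0,0,0]],"rot":[[0,0,0],[0,0,0]],"grip":[0,0]}'
python3 -m jog '{"delta_pos":[[1,0,0],[0,0,0]],"rot":[[0,0,0],[0,0,0]],"grip":[0,0]}'
```

```text
time_s: 41.58
tcp_pos: [0.4893, 0.2671, 0.1355]
ee_rot: [[1.0, 0.013, 0.001], [0.013, -1.0, 0.0], [0.001, -0.0, -1.0]]
wrist_force: [2.0, -0.9, 1.9]
gripper_width: 0.25
time_s: 41.83
tcp_pos: [0.4913, 0.2671, 0.1355]
ee_rot: [[1.0, 0.014, 0.0], [0.014, -1.0, 0.0], [0.0, -0.0, -1.0]]
wrist_force: [-0.7, -0.0, 2.9]
gripper_width: 0.251
time_s: 42.0
tcp_pos: [0.4921, 0.267, 0.1355]
ee_rot: [[1.0, 0.014, 0.0], [0.014, -1.0, 0.0], [0.0, -0.0, -1.0]]
wrist_force: [-1.4, -0.4, 2.4]
gripper_width: 0.246
time_s: 42.17
tcp_pos: [0.4923, 0.267, 0.1355]
ee_rot: [[1.0, 0.014, -0.002], [0.014, -1.0, -0.0], [-0.002, 0.0, -1.0]]
wrist_force: [-4.6, 1.5, 4.8]
gripper_width: 0.257
```

```bash
python3 -m jog '{"delta_pos":[[1,0,0],[0,0,0],[0,0,0],[0,0,0],[0,0,0],[0,0,15],[0,0,35],[0,0,35],[0,0,35],[0,0,35]],"rot":[[0,0,0],[0,0,0],[0,0,0],[0,0,0],[0,0,0],[0,0,0],[0,0,0],[0,0,0],[0,0,0],[0,0,0]],"grip":[0,0,40,40,40,40,40,40,40,40]}'
python3 -m jog '{"delta_pos":[[-36,0,0],[-10,-37,0],[0,-40,0],[0,-40,0],[0,-40,0],[0,-40,0],[0,-40,0],[0,-40,0],[0,-40,0],[0,-40,0]],"rot":[[0,0,2.2],[0,0,0],[0,0,0],[0,0,0],[0,0,0],[0,0,0],[0,0,0],[0,0,0],[0,0,0],[0,0,0]],"grip":[40,40,40,40,40,40,40,40,40,40]}'
python3 -m jog '{"delta_pos":[[0,-40,0],[0,-40,0],[0,-40,0],[0,-40,0],[0,-40,0],[0,-40,0],[0,-40,0],[0,-40,0],[0,-20,0],[0,0,0]],"rot":[[0,0,0],[0,0,0],[0,0,0],[0,0,0],[0,0,0],[0,0,0],[0,0,0],[0,0,0],[0,0,0],[0,0,0]],"grip":[40,40,40,40,40,40,40,40,40,40]}'
python3 - <<'E'
from meas import *; import pickle
for k in range(4): c=cap("wrist","w19")
st(); pickle.dump(c,open("w19.pkl","wb")); 
g=proj(c,[[.4466,-.4308,.03]])[0].astype(int); print(g); pins(c,[tuple(g)])
E
```

```text
time_s: 43.0
tcp_pos: [0.4941, 0.2666, 0.2917]
ee_rot: [[1.0, 0.013, -0.0], [0.013, -1.0, -0.0], [-0.0, 0.0, -1.0]]
wrist_force: [1.6, 1.0, -0.2]
gripper_width: 0.397
time_s: 43.83
tcp_pos: [0.4477, -0.0921, 0.2904]
ee_rot: [[0.999, 0.052, 0.001], [0.052, -0.999, -0.0], [0.001, 0.0, -1.0]]
wrist_force: [0.9, 0.7, -0.7]
gripper_width: 0.402
time_s: 44.67
tcp_pos: [0.4473, -0.4342, 0.2883]
ee_rot: [[0.999, 0.047, -0.002], [0.047, -0.999, 0.0], [-0.002, -0.0, -1.0]]
wrist_force: [0.0, -0.2, -0.0]
gripper_width: 0.398
t 44.87 tcp [ 448.  -429.5  290.2] y [ 0.052 -0.999 -0.   ] z [-0.  0. -1.] F [ 0.3 -0.   1. ] w 0.395
[319 168]
[ 378.  -325.6] yaw -29.9 w 99.1 len 534.1 shank lat -20.8 tip-lo 304.7
```

View pics/w19.png

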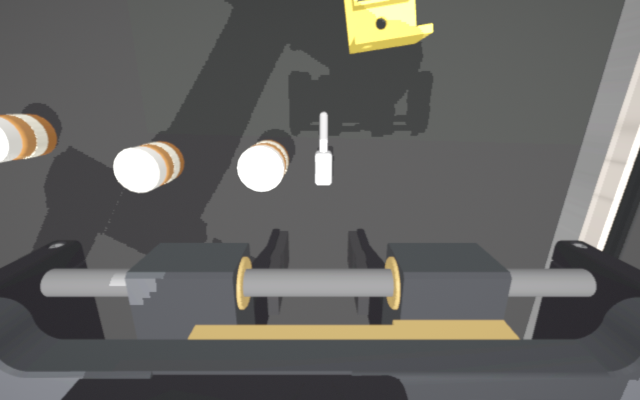

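```bash
sed -i 's/f.min(2)>70)&(f.max(2)-f.min(2)<30)/f.min(2)>120)\&(f.max(2)-f.min(2)<30)/' meas.py; python3 - <<'E'
from meas import *; import pickle
c=pickle.load(open("w19.pkl","rb")); pins(c,[(323,170)])
print(ray(c,[(262,168),(145,168)],.07).round(4),ray(c,[(287,166)],.07))
for k in range(2): cap("wrist"); 
st()
E
```

```text
[ 446.3 -435. ] yaw 3.1 w 22.9 len 47.3 shank lat -0.6 tip-lo 96.7
[[ 0.4523 -0.3616  0.07  ]
 [ 0.4449 -0.2217  0.07  ]] [[ 0.45630115 -0.39139042  0.07      ]]
t 44.97 tcp [ 448.3 -429.   290.8] y [ 0.053 -0.999  0.   ] z [ 0. -0. -1.] F [ 0.2 -0.8 -0.8] w 0.404
```

```bash
python3 -m jog '{"delta_pos":[[-3,-5.5,-30],[0,0,-40],[0,0,-40],[0,0,-40],[0,0,-40],[0,0,-40],[0,0,-20],[0,0,-7],[0,0,0],[0,0,0]],"rot":[[0,0,0],[0,0,0],[0,0,0],[0,0,0],[0,0,0],[0,0,0],[0,0,0],[0,0,0],[0,0,0],[0,0,0]],"grip":[34,34,34,34,34,34,34,34,34,0]}'
python3 -m jog '{"delta_pos":[[0,0,0],[0,0,0],[0,0,0],[0,0,0],[0,0,0]],"rot":[[0,0,0],[0,0,0],[0,0,0],[0,0,0],[0,0,0]],"grip":[0,0,0,0,0]}'
python3 -m jog '{"delta_pos":[[0,0,10],[0,0,30],[0,0,35],[0,0,35],[0,10,36],[-2,34,0],[-2,40,0],[-2,40,0],[-2,40,0],[-2,40,0]],"rot":[[0,0,0],[0,0,0],[0,0,0],[0,0,0],[0,0,0],[0,0,-2.2],[0,0,0],[0,0,0],[0,0,0],[0,0,0]],"grip":[0,0,0,0,0,0,0,0,0,0]}'
python3 -m jog '{"delta_pos":[[-2,40,0],[-2,40,0],[-2,40,0],[0,40,0],[0,40,0],[0,40,0],[0,40,0],[0,40,0],[0,40,0],[0,40,0]],"rot":[[0,0,0],[0,0,0],[0,0,0],[0,0,0],[0,0,0],[0,0,0],[0,0,0],[0,0,0],[0,0,0],[0,0,0]],"grip":[0,0,0,0,0,0,0,0,0,0]}'
python3 -m jog '{"delta_pos":[[0,0,0],[0,0,0],[0,0,0]],"rot":[[0,0,0],[0,0,0],[0,0,0]],"grip":[0,0,0]}'
python3 tip.py
```

```text
time_s: 45.8
tcp_pos: [0.4463, -0.4357, 0.035]
ee_rot: [[0.999, 0.054, 0.002], [0.054, -0.999, -0.002], [0.002, 0.002, -1.0]]
wrist_force: [0.4, 0.3, 0.4]
gripper_width: 0.312
time_s: 46.22
tcp_pos: [0.4466, -0.4363, 0.036]
ee_rot: [[0.999, 0.053, 0.004], [0.053, -0.999, -0.003], [0.004, 0.003, -1.0]]
wrist_force: [0.4, 1.4, 6.8]
gripper_width: 0.25
time_s: 47.05
tcp_pos: [0.4341, -0.2301, 0.1801]
ee_rot: [[1.0, 0.012, 0.001], [0.012, -1.0, 0.0], [0.001, -0.0, -1.0]]
wrist_force: [1.6, -0.4, -1.3]
gripper_width: 0.248
time_s: 47.88
tcp_pos: [0.4283, 0.1701, 0.1803]
ee_rot: [[1.0, 0.014, 0.001], [0.014, -1.0, 0.001], [0.001, -0.001, -1.0]]
wrist_force: [0.6, -0.5, -0.8]
gripper_width: 0.248
time_s: 48.13
tcp_pos: [0.4285, 0.1681, 0.1796]
ee_rot: [[1.0, 0.014, -0.001], [0.014, -1.0, -0.0], [-0.001, 0.0, -1.0]]
wrist_force: [-0.7, -0.6, -0.7]
gripper_width: 0.254
t 48.28 tcp [428.9 167.2 179.6] y [ 0.012 -1.     0.   ] z [-0. -0. -1.] F [-0.9 -0.5 -0.9] w 0.252
col [(70, 215), (72, 215), (74, 216), (76, 218), (78, 219), (80, 218), (82, 217), (84, 219), (86, 222), (88, 190), (90, 184), (
[... 934 characters left out ...]
44), (337, 145), (338, 146), (339, 146), (340, 145), (341, 126), (342, 90), (343, 67), (344, 66), (345, 65), (346, 65), (347, 66), (348, 65), (349, 65), (350, 65), (351, 65), (352, 66), (353, 65), (354, 65), (355, 65), (356, 65), (357, 66), (358, 65), (359, 65), (360, 65), (361, 65)]
tiprow [(300, 160), (301, 160), (302, 160), (303, 160), (304, 160), (305, 159), (306, 159), (307, 158), (308, 134), (309, 109), (310, 109), (311, 114), (312, 119), (313, 124), (314, 127), (315, 126), (316, 125), (317, 126), (318, 127), (319, 127), (320, 127), (321, 127), (322, 125), (323, 122), (324, 116), (325, 110), (326, 104), (327, 118), (328, 147), (329, 159), (330, 160), (331, 159), (332, 159), (333, 160)]
```

```bash
python3 -m jog '{"delta_pos":[[0,1.5,-20],[0,0,-20],[0,0,-3.5],[0,0,0],[0,0,0],[6,0,0],[6,0.2,0],[3,0,0],[3,0,0],[3,0,0]],"rot":[[0,0,0],[0,0,0],[0,0,0],[0,0,0],[0,0,0],[0,0,0],[0,0,0],[0,0,0],[0,0,0],[0,0,0]],"grip":[0,0,0,0,0,0,0,0,0,0]}'
python3 -m jog '{"delta_pos":[[4,0.1,0],[4,0,0],[3,0.1,0],[3,0,0],[3,0,0],[3,0.1,0],[0,0,0]],"rot":[[0,0,0],[0,0,0],[0,0,0],[0,0,0],[0,0,0],[0,0,0],[0,0,0]],"grip":[0,0,0,0,0,0,0]}'
```

```text
time_s: 49.12
tcp_pos: [0.4507, 0.1703, 0.1363]
ee_rot: [[1.0, 0.014, 0.001], [0.014, -1.0, 0.0], [0.001, -0.0, -1.0]]
wrist_force: [-0.8, 0.1, 1.9]
gripper_width: 0.251
time_s: 49.7
tcp_pos: [0.471, 0.1706, 0.1362]
ee_rot: [[1.0, 0.014, 0.001], [0.014, -1.0, 0.0], [0.001, -0.0, -1.0]]
wrist_force: [0.3, -1.2, 2.6]
gripper_width: 0.251
```

```bash
python3 -m jog '{"delta_pos":[[3,0,0.5],[4,0,0],[4,0.1,0],[4,0,0],[4,0,0],[0,0,0]],"rot":[[0,0,0],[0,0,0],[0,0,0],[0,0,0],[0,0,0],[0,0,0]],"grip":[0,0,0,0,0,0]}'
python3 -m jog '{"delta_pos":[[2,0,0],[1,0,0],[0,0,0]],"rot":[[0,0,0],[0,0,0],[0,0,0]],"grip":[0,0,0]}'
python3 -m jog '{"delta_pos":[[1,0,0],[0,0,0]],"rot":[[0,0,0],[0,0,0]],"grip":[0,0]}'
python3 -m jog '{"delta_pos":[[1,0,0],[0,0,0]],"rot":[[0,0,0],[0,0,0]],"grip":[0,0]}'
```

```text
time_s: 50.2
tcp_pos: [0.4902, 0.1707, 0.1364]
ee_rot: [[1.0, 0.013, 0.001], [0.013, -1.0, 0.0], [0.001, -0.0, -1.0]]
wrist_force: [1.4, -1.2, 0.8]
gripper_width: 0.254
time_s: 50.45
tcp_pos: [0.4922, 0.1705, 0.1364]
ee_rot: [[1.0, 0.014, 0.0], [0.014, -1.0, -0.0], [0.0, 0.0, -1.0]]
wrist_force: [-1.2, -0.7, 1.9]
gripper_width: 0.25
time_s: 50.62
tcp_pos: [0.4931, 0.1705, 0.1364]
ee_rot: [[1.0, 0.014, -0.0], [0.014, -1.0, -0.0], [-0.0, 0.0, -1.0]]
wrist_force: [-1.1, 0.1, 2.4]
gripper_width: 0.251
time_s: 50.78
tcp_pos: [0.4933, 0.1704, 0.1364]
ee_rot: [[1.0, 0.014, -0.002], [0.014, -1.0, -0.0], [-0.002, 0.0, -1.0]]
wrist_force: [-4.2, 1.0, 4.9]
gripper_width: 0.249
```

```bash
python3 -m jog '{"delta_pos":[[1,0,0],[0,0,0],[0,0,0],[0,0,0],[0,0,0],[0,0,15],[0,0,35],[0,0,35],[0,0,35],[0,20,35]],"rot":[[0,0,0],[0,0,0],[0,0,0],[0,0,0],[0,0,0],[0,0,0],[0,0,0],[0,0,0],[0,0,0],[0,0,0]],"grip":[0,0,40,40,40,40,40,40,40,40]}'
python3 -m jog '{"delta_pos":[[0,40,0],[0,40,0],[0,0,0],[0,0,0],[0,0,0]],"rot":[[0,0,0],[0,0,0],[0,0,0],[0,0,0],[0,0,0]],"grip":[90,90,90,90,90]}'
python3 - <<'E'
from meas import *; import pickle
c=cap("wrist","w20"); st(); pickle.dump(c,open("w20.pkl","wb"))
cv2.imwrite("pics/w20z.png",cv2.resize(c["frame"][40:240,160:480,::-1],None,fx=2.5,fy=2.5))
E
```

```text
time_s: 51.62
tcp_pos: [0.4948, 0.1886, 0.2931]
ee_rot: [[1.0, 0.011, -0.0], [0.011, -1.0, -0.001], [-0.0, 0.001, -1.0]]
wrist_force: [0.4, 0.0, -0.0]
gripper_width: 0.403
time_s: 52.03
tcp_pos: [0.495, 0.2705, 0.2908]
ee_rot: [[1.0, 0.014, -0.001], [0.014, -1.0, -0.001], [-0.001, 0.001, -1.0]]
wrist_force: [-0.1, -1.1, -0.4]
gripper_width: 0.692
t 52.08 tcp [495.1 269.9 291. ] y [ 0.013 -1.     0.001] z [-0.001 -0.001 -1.   ] F [ 0.1 -0.5 -0.2] w 0.741
```

View pics/w20z.png

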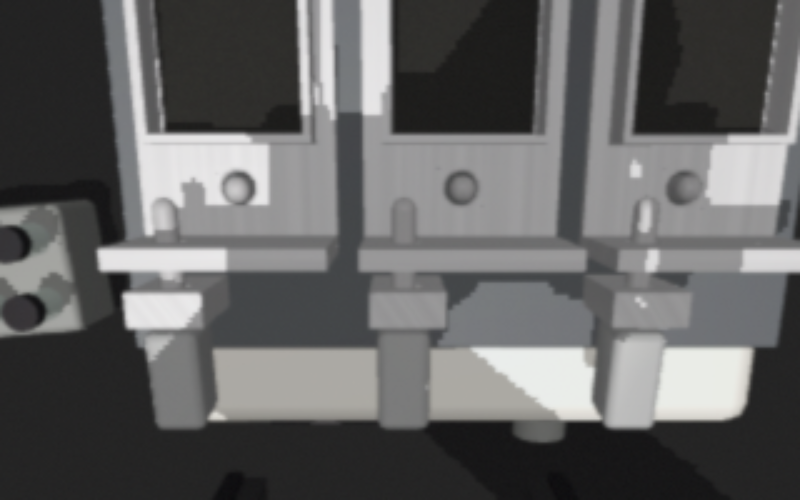

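```bash
python3 -m jog '{"delta_pos":[[-10.5,-36,0],[-10.5,-36,0],[-10.5,-36,0],[-10.5,-36,0],[-10.5,-36,0],[-10.5,-36,0],[-10.5,-36,0],[-10.5,-36,0],[-10.5,-36,0],[0,-6,0]],"rot":[[0,0,0],[0,0,0],[0,0,0],[0,0,0],[0,0,0],[0,0,0],[0,0,0],[0,0,0],[0,0,0],[0,0,0]],"grip":[100,100,100,100,100,100,100,100,100,100]}'
python3 -m jog '{"delta_pos":[[0,0,0],[0,0,0],[0,0,0]],"rot":[[0,0,0],[0,0,0],[0,0,0]],"grip":[100,100,100]}'
cat > jar.py <<'E'
from meas import *
for k in range(4): c=cap("wrist","jar")
st(); f=c["frame"].astype(int)
for thr in (150,190):
    m=((f.min(2)>thr)&(f.max(2)-f.min(2)<40)).astype(np.uint8); m[236:]=0; m=cv2.morphologyEx(m,cv2.MORPH_OPEN,np.ones((5,5),np.uint8))
    n,l,s,ce=cv2.connectedComponentsWithStats(m)
    for i in range(1,n):
        if 600<s[i,4]<6000:
            x,y,w,h=s[i,:4]; k=max(cv2.findContours((l==i).astype(np.uint8),0,2)[0],key=cv2.contourArea)
            (cx,cy),R=cv2.minEnclosingCircle(k)
            A=ray(c,[(x-.5,cy),(x+w-.5,cy)],.07)*1e3; B=ray(c,[(cx,y-.5),(cx,y+h-.5)],.07)*1e3
            print(thr,s[i].tolist(),"circ",ray(c,(cx,cy),.07)[0].round(4)*1e3,"y-ext",A[:,1].round(1),"x-ext",B[:,0].round(1))
E
python3 jar.py
```

```text
time_s: 52.92
tcp_pos: [0.3976, -0.0638, 0.2917]
ee_rot: [[1.0, 0.008, -0.0], [0.008, -1.0, -0.0], [-0.0, 0.0, -1.0]]
wrist_force: [-1.1, 0.4, -0.1]
gripper_width: 0.997
time_s: 53.17
tcp_pos: [0.4008, -0.0592, 0.2915]
ee_rot: [[1.0, 0.014, 0.0], [0.014, -1.0, 0.0], [0.0, -0.0, -1.0]]
wrist_force: [0.6, -0.6, 0.9]
gripper_width: 1.002
t 53.37 tcp [400.9 -58.6 291.3] y [ 0.015 -1.     0.   ] z [-0. -0. -1.] F [-0.7  0.5  0. ] w 0.999
150 [0, 0, 156, 30, 3672] circ [567.7 197.4  70. ] y-ext [278.4 115.1] x-ext [581.5 553.6]
150 [45, 36, 37, 27, 689] circ [530.3 219.9  70. ] y-ext [240.3 200.3] x-ext [547.6 521. ]
150 [277, 92, 46, 48, 1707] circ [469.4 -35.5  70. ] y-ext [ -9.2 -61.8] x-ext [495.3 442.3]
150 [552, 113, 48, 47, 1742] circ [ 451.6 -356.5   70. ] y-ext [-329.1 -385. ] x-ext [477.9 424.1]
150 [425, 119, 46, 47, 1683] circ [ 441.5 -208.9   70. ] y-ext [-182.  -235.9] x-ext [468.8 414.4]
190 [16, 0, 139, 30, 2944] circ [572.9 187.9  70. ] y-ext [260.3 115.5] x-ext [581.6 553.8]
190 [0, 88, 194, 42, 5615] circ [458.4 198.1  70. ] y-ext [309.6  86.5] x-ext [495.8 449.9]
190 [552, 113, 47, 46, 1660] circ [ 451.3 -357.4   70. ] y-ext [-329.2 -383.9] x-ext [477.9 425.3]
190 [427, 120, 44, 45, 1433] circ [ 441.7 -209.    70. ] y-ext [-184.3 -235.9] x-ext [467.7 415.6]
```

View pics/jar.png

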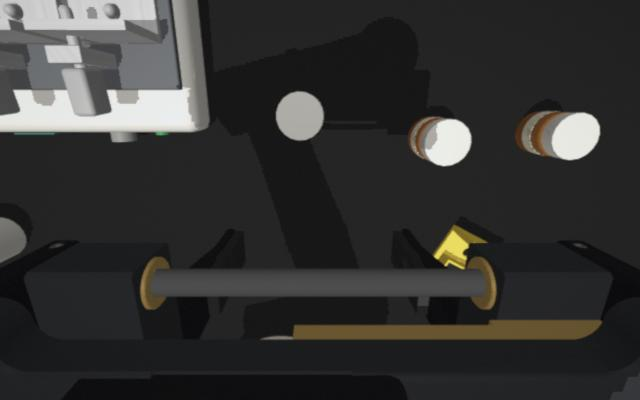

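```bash
python3 -m jog '{"delta_pos":[[34.2,11.7,0],[34.3,11.7,0],[0,0,-36],[0,0,-40],[0,0,-40],[0,0,-40],[0,0,-40],[0,0,-30],[0,0,-10],[0,0,0]],"rot":[[0,0,0],[0,0,0],[0,0,0],[0,0,0],[0,0,0],[0,0,0],[0,0,0],[0,0,0],[0,0,0],[0,0,0]],"grip":[100,100,100,100,100,100,100,100,100,100]}'
python3 -m jog '{"delta_pos":[[0,0,0],[0,0,0],[0,0,0],[0,0,0],[0,0,0],[0,0,0],[0,0,10]],"rot":[[0,0,0],[0,0,0],[0,0,0],[0,0,0],[0,0,0],[0,0,0],[0,0,0]],"grip":[0,0,0,0,0,0,0]}'
python3 - <<'E'
from meas import *
st()
E
```

```text
time_s: 54.2
tcp_pos: [0.4671, -0.0359, 0.0522]
ee_rot: [[1.0, 0.015, -0.008], [0.015, -1.0, -0.002], [-0.008, 0.002, -1.0]]
wrist_force: [0.4, -0.3, 0.3]
gripper_width: 1.0
time_s: 54.78
tcp_pos: [0.4678, -0.0363, 0.0646]
ee_rot: [[1.0, 0.013, -0.003], [0.013, -1.0, -0.0], [-0.003, 0.0, -1.0]]
wrist_force: [-0.3, -0.8, -1.6]
gripper_width: 0.636
t 54.78 tcp [467.8 -36.3  64.6] y [ 0.013 -1.     0.   ] z [-0.003 -0.    -1.   ] F [-0.3 -0.8 -1.6] w 0.636
```

```bash
python3 -m jog '{"delta_pos":[[0,0,25],[0,0,40],[0,0,40],[0,0,40],[4,10,20],[13,35,0],[13,35,0],[13,35,0],[13,35,0],[13,35,0]],"rot":[[0,0,0],[0,0,0],[0,0,0],[0,0,0],[0,0,0],[0,0,0],[0,0,0],[0,0,0],[0,0,0],[0,0,0]],"grip":[0,0,0,0,0,0,0,0,0,0]}'
python3 -m jog '{"delta_pos":[[13,35,0],[13,35,0],[13,35,0],[13,35,0],[13,35,0],[13,16,0],[0,0,0],[0,0,0],[0,0,0],[0,0,0]],"rot":[[0,0,0],[0,0,0],[0,0,0],[0,0,0],[0,0,0],[0,0,0],[0,0,0],[0,0,0],[0,0,0],[0,0,0]],"grip":[0,0,0,0,0,0,0,0,0,0]}'
python3 - <<'E'
from meas import *
for k in range(4): c=cap("wrist","w21"); st()
E
```

```text
time_s: 55.62
tcp_pos: [0.5378, 0.1503, 0.2304]
ee_rot: [[1.0, 0.013, -0.001], [0.013, -1.0, 0.0], [-0.001, -0.0, -1.0]]
wrist_force: [1.1, -0.6, -1.1]
gripper_width: 0.637
time_s: 56.45
tcp_pos: [0.6156, 0.3388, 0.2305]
ee_rot: [[1.0, 0.013, -0.001], [0.013, -1.0, -0.0], [-0.001, 0.0, -1.0]]
wrist_force: [-0.3, -0.0, -2.4]
gripper_width: 0.636
t 56.5 tcp [615.7 338.8 230.8] y [ 0.013 -1.     0.   ] z [-0. -0. -1.] F [ 0.1  0.2 -2.1] w 0.637
t 56.55 tcp [615.8 338.9 231. ] y [ 0.013 -1.    -0.   ] z [ 0.  0. -1.] F [ 0.6  0.3 -1.1] w 0.64
t 56.6 tcp [615.9 339.  231.1] y [ 0.013 -1.    -0.   ] z [ 0.  0. -1.] F [ 0.3  0.2 -1.8] w 0.638
t 56.65 tcp [615.9 339.1 231.1] y [ 0.013 -1.    -0.   ] z [ 0.  0. -1.] F [ 0.4 -0.  -0.9] w 0.636
```

```bash
python3 -m jog '{"delta_pos":[[-0.6,0.6,-30],[0,0,-28],[0,0,-5],[0,0,-4],[0,0,-4],[0,0,0],[0,0,0]],"rot":[[0,0,0],[0,0,0],[0,0,0],[0,0,0],[0,0,0],[0,0,0],[0,0,0]],"grip":[0,0,0,0,0,0,0]}'
python3 -m jog '{"delta_pos":[[0,0,-4],[0,0,-4],[0,0,-2],[0,0,0],[0,0,0]],"rot":[[0,0,0],[0,0,0],[0,0,0],[0,0,0],[0,0,0]],"grip":[0,0,0,0,0]}'
```

```text
time_s: 57.23
tcp_pos: [0.6161, 0.3409, 0.161]
ee_rot: [[1.0, 0.014, 0.002], [0.014, -1.0, 0.001], [0.002, -0.001, -1.0]]
wrist_force: [-0.3, 1.7, -1.1]
gripper_width: 0.638
time_s: 57.65
tcp_pos: [0.6154, 0.3405, 0.1492]
ee_rot: [[1.0, 0.014, -0.0], [0.014, -1.0, -0.0], [-0.0, 0.0, -1.0]]
wrist_force: [0.4, -0.3, -1.5]
gripper_width: 0.637
```

```bash
python3 -m jog '{"delta_pos":[[0,0,-1],[0,0,-1],[0,0,-1],[0,0,0],[0,0,0]],"rot":[[0,0,0],[0,0,0],[0,0,0],[0,0,0],[0,0,0]],"grip":[0,0,0,0,0]}'
python3 -m jog '{"delta_pos":[[0,0,-1],[0,0,0]],"rot":[[0,0,0],[0,0,0]],"grip":[0,0]}'
```

```text
time_s: 58.07
tcp_pos: [0.6156, 0.3406, 0.1473]
ee_rot: [[1.0, 0.014, 0.001], [0.014, -1.0, 0.0], [0.001, -0.0, -1.0]]
wrist_force: [-2.3, 0.5, 3.5]
gripper_width: 0.638
time_s: 58.23
tcp_pos: [0.6156, 0.3406, 0.1473]
ee_rot: [[1.0, 0.014, 0.001], [0.014, -1.0, 0.0], [0.001, -0.0, -1.0]]
wrist_force: [-3.3, -0.7, 6.5]
gripper_width: 0.642
```

```bash
python3 -m jog '{"delta_pos":[[0,0,0.5],[0,0,0],[0,0,0],[0,0,0],[0,0,10],[0,0,30],[0,0,35],[0,0,35],[0,0,35],[-14,-37,0]],"rot":[[0,0,0],[0,0,0],[0,0,0],[0,0,0],[0,0,0],[0,0,0],[0,0,0],[0,0,0],[0,0,0],[0,0,0]],"grip":[80,80,80,80,80,80,80,80,100,100]}'
python3 -m jog '{"delta_pos":[[-14,-37,0],[-14,-37,0],[-14,-37,0],[-14,-37,0],[-14,-37,0],[-14,-37,0],[-14,-37,0],[-14,-37,0],[-14,-37,0],[-14,-37,0]],"rot":[[0,0,0],[0,0,0],[0,0,0],[0,0,0],[0,0,0],[0,0,0],[0,0,0],[0,0,0],[0,0,0],[0,0,0]],"grip":[100,100,100,100,100,100,100,100,100,100]}'
python3 -m jog '{"delta_pos":[[-14,-37,0],[-14,-37,0],[-14,-37,0],[-14,-37,0],[0,0,0],[0,0,0],[0,0,0]],"rot":[[0,0,0],[0,0,0],[0,0,0],[0,0,0],[0,0,0],[0,0,0],[0,0,0]],"grip":[100,100,100,100,100,100,100]}'
python3 jar.py
```

```text
time_s: 59.07
tcp_pos: [0.6066, 0.3094, 0.3001]
ee_rot: [[1.0, 0.018, 0.018], [0.018, -1.0, 0.01], [0.018, -0.01, -1.0]]
wrist_force: [2.2, -0.4, 1.6]
gripper_width: 0.878
time_s: 59.9
tcp_pos: [0.4605, -0.0681, 0.292]
ee_rot: [[1.0, 0.014, 0.002], [0.014, -1.0, 0.0], [0.002, -0.0, -1.0]]
wrist_force: [0.8, -0.3, 0.0]
gripper_width: 1.002
time_s: 60.48
tcp_pos: [0.4055, -0.2146, 0.2914]
ee_rot: [[1.0, 0.013, 0.001], [0.013, -1.0, -0.0], [0.001, 0.0, -1.0]]
wrist_force: [-0.5, -0.1, -0.3]
gripper_width: 0.997
t 60.68 tcp [ 406.  -213.5  291.1] y [ 0.016 -1.    -0.   ] z [ 0.  0. -1.] F [0.  0.5 0.5] w 1.0
150 [416, 115, 51, 48, 1963] circ [ 451.5 -356.4   70. ] y-ext [-325.7 -385.3] x-ext [478.5 423.3]
150 [293, 121, 47, 48, 1793] circ [ 442.4 -209.5   70. ] y-ext [-182.1 -237.3] x-ext [469.4 413.4]
190 [0, 0, 76, 144, 5287] circ [514.4 108.4  70. ] y-ext [139.9  56.2] x-ext [585.8 437.5]
190 [420, 115, 47, 48, 1848] circ [ 451.5 -356.7   70. ] y-ext [-330.4 -385.3] x-ext [478.5 423.3]
190 [294, 122, 46, 47, 1726] circ [ 441.8 -209.7   70. ] y-ext [-183.2 -237.3] x-ext [468.3 413.4]
```

```bash
python3 -m jog '{"delta_pos":[[36,4.2,0],[0,0,-36],[0,0,-40],[0,0,-40],[0,0,-40],[0,0,-40],[0,0,-30],[0,0,-10],[0,0,0],[0,0,0]],"rot":[[0,0,0],[0,0,0],[0,0,0],[0,0,0],[0,0,0],[0,0,0],[0,0,0],[0,0,0],[0,0,0],[0,0,0]],"grip":[100,100,100,100,100,100,100,100,100,100]}'
python3 -m jog '{"delta_pos":[[0,0,0],[0,0,0],[0,0,0],[0,0,0],[0,0,0],[0,0,0],[0,0,10]],"rot":[[0,0,0],[0,0,0],[0,0,0],[0,0,0],[0,0,0],[0,0,0],[0,0,0]],"grip":[0,0,0,0,0,0,0]}'
python3 -m jog '{"delta_pos":[[0,0,25],[0,0,40],[0,0,40],[0,0,40],[0,0,20],[13,34,0],[13.5,35,0],[13.5,35,0],[13.5,35,0],[13.5,35,0]],"rot":[[0,0,0],[0,0,0],[0,0,0],[0,0,0],[0,0,0],[0,0,0],[0,0,0],[0,0,0],[0,0,0],[0,0,0]],"grip":[0,0,0,0,0,0,0,0,0,0]}'
python3 -m jog '{"delta_pos":[[13.5,35,0],[13.5,35,0],[13.5,35,0],[13.5,35,0],[13.5,35,0],[13.5,35,0],[13.5,35,0],[13.5,35,0],[0,0,0],[0,0,0]],"rot":[[0,0,0],[0,0,0],[0,0,0],[0,0,0],[0,0,0],[0,0,0],[0,0,0],[0,0,0],[0,0,0],[0,0,0]],"grip":[0,0,0,0,0,0,0,0,0,0]}'
python3 - <<'E'
from meas import *
for k in range(6): c=cap("wrist","w22")
st()
E
```

```text
time_s: 61.52
tcp_pos: [0.4421, -0.2096, 0.0547]
ee_rot: [[1.0, 0.016, -0.001], [0.016, -1.0, -0.0], [-0.001, 0.0, -1.0]]
wrist_force: [0.9, 0.4, 0.6]
gripper_width: 1.0
time_s: 62.1
tcp_pos: [0.4399, -0.21, 0.0637]
ee_rot: [[1.0, 0.013, -0.004], [0.013, -1.0, 0.001], [-0.004, -0.001, -1.0]]
wrist_force: [0.4, 0.3, -1.1]
gripper_width: 0.634
time_s: 62.93
tcp_pos: [0.508, -0.0347, 0.2296]
ee_rot: [[1.0, 0.013, -0.001], [0.013, -1.0, 0.0], [-0.001, -0.0, -1.0]]
wrist_force: [0.5, 0.2, -2.1]
gripper_width: 0.637
time_s: 63.77
tcp_pos: [0.616, 0.2453, 0.2278]
ee_rot: [[1.0, 0.016, -0.003], [0.016, -1.0, -0.001], [-0.003, 0.001, -1.0]]
wrist_force: [-0.3, -0.5, -1.8]
gripper_width: 0.635
t 64.07 tcp [616.2 242.5 230.4] y [ 0.012 -1.    -0.   ] z [ 0.  0. -1.] F [-0.7  0.4 -1.8] w 0.634
```

```bash
python3 -m jog '{"delta_pos":[[0.2,0.2,-30],[0,0,-28],[0,0,-5],[0,0,-4],[0,0,-4],[0,0,0],[0,0,0]],"rot":[[0,0,0],[0,0,0],[0,0,0],[0,0,0],[0,0,0],[0,0,0],[0,0,0]],"grip":[0,0,0,0,0,0,0]}'
python3 -m jog '{"delta_pos":[[0,0,-4],[0,0,-4],[0,0,-2],[0,0,0],[0,0,0]],"rot":[[0,0,0],[0,0,0],[0,0,0],[0,0,0],[0,0,0]],"grip":[0,0,0,0,0]}'
python3 -m jog '{"delta_pos":[[0,0,-1],[0,0,-1],[0,0,-1],[0,0,0],[0,0,0]],"rot":[[0,0,0],[0,0,0],[0,0,0],[0,0,0],[0,0,0]],"grip":[0,0,0,0,0]}'
```

```text
time_s: 64.65
tcp_pos: [0.6174, 0.2442, 0.1605]
ee_rot: [[1.0, 0.014, 0.002], [0.014, -1.0, 0.001], [0.002, -0.001, -1.0]]
wrist_force: [0.6, -0.5, -2.7]
gripper_width: 0.636
time_s: 65.07
tcp_pos: [0.6166, 0.2439, 0.1488]
ee_rot: [[1.0, 0.014, -0.0], [0.014, -1.0, -0.0], [-0.0, 0.0, -1.0]]
wrist_force: [-0.2, 0.2, -2.1]
gripper_width: 0.639
time_s: 65.48
tcp_pos: [0.6168, 0.244, 0.1466]
ee_rot: [[1.0, 0.014, 0.001], [0.014, -1.0, 0.0], [0.001, -0.0, -1.0]]
wrist_force: [-2.2, -0.3, 2.1]
gripper_width: 0.637
```

```bash
python3 -m jog '{"delta_pos":[[0,0,0.5],[0,0,0],[0,0,0],[0,0,0],[0,0,10],[0,0,30],[0,0,35],[0,0,35],[0,0,35],[0,0,0]],"rot":[[0,0,0],[0,0,0],[0,0,0],[0,0,0],[0,0,0],[0,0,0],[0,0,0],[0,0,0],[0,0,0],[0,0,0]],"grip":[78,78,78,78,78,78,78,78,100,100]}'
python3 -m jog '{"delta_pos":[[-13,-38,0],[-13,-38,0],[-13,-38,0],[-13,-38,0],[-13,-38,0],[-13,-38,0],[-13,-38,0],[-13,-38,0],[-13,-38,0],[-13,-38,0]],"rot":[[0,0,0],[0,0,0],[0,0,0],[0,0,0],[0,0,0],[0,0,0],[0,0,0],[0,0,0],[0,0,0],[0,0,0]],"grip":[100,100,100,100,100,100,100,100,100,100]}'
python3 -m jog '{"delta_pos":[[-13,-38,0],[-13,-38,0],[-13,-38,0],[-13,-38,0],[-13,-38,0],[-13,-38,0],[0,0,0],[0,0,0],[0,0,0]],"rot":[[0,0,0],[0,0,0],[0,0,0],[0,0,0],[0,0,0],[0,0,0],[0,0,0],[0,0,0],[0,0,0]],"grip":[100,100,100,100,100,100,100,100,100]}'
python3 jar.py
```

```text
time_s: 66.32
tcp_pos: [0.6199, 0.2448, 0.3021]
ee_rot: [[1.0, 0.015, 0.016], [0.014, -1.0, 0.007], [0.016, -0.007, -1.0]]
wrist_force: [0.5, 0.8, 2.5]
gripper_width: 0.86
time_s: 67.15
tcp_pos: [0.4857, -0.1377, 0.2925]
ee_rot: [[1.0, 0.014, 0.002], [0.014, -1.0, -0.0], [0.002, 0.0, -1.0]]
wrist_force: [0.6, -1.3, 0.1]
gripper_width: 0.998
time_s: 67.9
tcp_pos: [0.4085, -0.3641, 0.2917]
ee_rot: [[1.0, 0.013, 0.0], [0.013, -1.0, -0.0], [0.0, 0.0, -1.0]]
wrist_force: [-0.5, 0.2, -0.2]
gripper_width: 0.998
t 68.1 tcp [ 409.3 -363.   291.8] y [ 0.016 -1.     0.   ] z [ 0.001 -0.    -1.   ] F [-0.1  0.   0.5] w 1.002
150 [600, 109, 40, 127, 2805] circ [ 418.4 -726.3   70. ] y-ext [-702.1 -750.4] x-ext [491.7 335.5]
150 [292, 116, 48, 48, 1859] circ [ 451.6 -358.6   70. ] y-ext [-330.4 -386.6] x-ext [478.2 422.6]
190 [293, 116, 47, 48, 1810] circ [ 451.6 -358.5   70. ] y-ext [-331.6 -386.6] x-ext [478.2 422.6]
190 [620, 179, 20, 57, 671] circ [ 374.2 -752.3   70. ] y-ext [-739.8 -764.8] x-ext [410.6 335.8]
```

```bash
python3 -m jog '{"delta_pos":[[21,2.5,0],[21,2.5,0],[0,0,-36],[0,0,-40],[0,0,-40],[0,0,-40],[0,0,-40],[0,0,-30],[0,0,-10],[0,0,0]],"rot":[[0,0,0],[0,0,0],[0,0,0],[0,0,0],[0,0,0],[0,0,0],[0,0,0],[0,0,0],[0,0,0],[0,0,0]],"grip":[100,100,100,100,100,100,100,100,100,100]}'
python3 -m jog '{"delta_pos":[[0,0,0],[0,0,0],[0,0,0],[0,0,0],[0,0,0],[0,0,0],[0,0,10]],"rot":[[0,0,0],[0,0,0],[0,0,0],[0,0,0],[0,0,0],[0,0,0],[0,0,0]],"grip":[0,0,0,0,0,0,0]}'
python3 -m jog '{"delta_pos":[[0,0,25],[0,0,40],[0,0,40],[0,0,40],[0,0,20],[12,36.2,0],[12,36.2,0],[12,36.2,0],[12,36.2,0],[12,36.2,0]],"rot":[[0,0,0],[0,0,0],[0,0,0],[0,0,0],[0,0,0],[0,0,0],[0,0,0],[0,0,0],[0,0,0],[0,0,0]],"grip":[0,0,0,0,0,0,0,0,0,0]}'
python3 -m jog '{"delta_pos":[[12,36.2,0],[12,36.2,0],[12,36.2,0],[12,36.2,0],[12,36.2,0],[12,36.2,0],[12,36.2,0],[12,36.2,0],[11,36.2,0],[0,0,0]],"rot":[[0,0,0],[0,0,0],[0,0,0],[0,0,0],[0,0,0],[0,0,0],[0,0,0],[0,0,0],[0,0,0],[0,0,0]],"grip":[0,0,0,0,0,0,0,0,0,0]}'
python3 - <<'E'
from meas import *
for k in range(6): c=cap("wrist","w23")
st()
E
```

```text
time_s: 68.93
tcp_pos: [0.4497, -0.3576, 0.053]
ee_rot: [[1.0, 0.015, -0.006], [0.015, -1.0, 0.002], [-0.006, -0.002, -1.0]]
wrist_force: [-0.7, 0.7, -0.1]
gripper_width: 0.995
time_s: 69.52
tcp_pos: [0.4493, -0.3584, 0.0643]
ee_rot: [[1.0, 0.013, -0.003], [0.013, -1.0, 0.002], [-0.003, -0.002, -1.0]]
wrist_force: [-0.2, 0.3, -2.3]
gripper_width: 0.635
time_s: 70.35
tcp_pos: [0.5103, -0.1764, 0.2309]
ee_rot: [[1.0, 0.013, -0.0], [0.013, -1.0, 0.0], [-0.0, -0.0, -1.0]]
wrist_force: [1.1, -0.4, -1.5]
gripper_width: 0.638
time_s: 71.18
tcp_pos: [0.619, 0.1535, 0.2298]
ee_rot: [[1.0, 0.019, 0.001], [0.019, -1.0, 0.002], [0.001, -0.002, -1.0]]
wrist_force: [0.7, 0.0, -1.9]
gripper_width: 0.639
t 71.48 tcp [617.2 146.4 230.7] y [ 0.012 -1.     0.   ] z [-0. -0. -1.] F [-0.  -0.1 -1.9] w 0.636
```

```bash
python3 -m jog '{"delta_pos":[[0,0,-30],[0,0,-28],[0,0,-5],[0,0,-4],[0,0,-4],[0,0,0],[0,0,0]],"rot":[[0,0,0],[0,0,0],[0,0,0],[0,0,0],[0,0,0],[0,0,0],[0,0,0]],"grip":[0,0,0,0,0,0,0]}'
python3 -m jog '{"delta_pos":[[0,0,-4],[0,0,-4],[0,0,-2],[0,0,0],[0,0,0]],"rot":[[0,0,0],[0,0,0],[0,0,0],[0,0,0],[0,0,0]],"grip":[0,0,0,0,0]}'
python3 -m jog '{"delta_pos":[[0,0,-1],[0,0,-1],[0,0,-1],[0,0,0],[0,0,0]],"rot":[[0,0,0],[0,0,0],[0,0,0],[0,0,0],[0,0,0]],"grip":[0,0,0,0,0]}'
```

```text
time_s: 72.07
tcp_pos: [0.6183, 0.1477, 0.1608]
ee_rot: [[1.0, 0.014, 0.002], [0.014, -1.0, 0.001], [0.002, -0.001, -1.0]]
wrist_force: [0.5, -0.4, -1.9]
gripper_width: 0.636
time_s: 72.48
tcp_pos: [0.6176, 0.1477, 0.1493]
ee_rot: [[1.0, 0.014, -0.0], [0.014, -1.0, -0.0], [-0.0, 0.0, -1.0]]
wrist_force: [0.2, 0.5, -1.5]
gripper_width: 0.638
time_s: 72.9
tcp_pos: [0.6178, 0.1478, 0.1475]
ee_rot: [[1.0, 0.014, 0.001], [0.014, -1.0, 0.0], [0.001, -0.0, -1.0]]
wrist_force: [-2.7, 0.8, 5.1]
gripper_width: 0.638
```

Seated. Release, retreat, final look with wrist and scene cameras.

```bash
python3 -m jog '{"delta_pos":[[0,0,0.5],[0,0,0],[0,0,0],[0,0,0],[0,0,10],[0,0,30],[0,0,35],[0,0,35],[0,0,35],[-30,0,20]],"rot":[[0,0,0],[0,0,0],[0,0,0],[0,0,0],[0,0,0],[0,0,0],[0,0,0],[0,0,0],[0,0,0],[0,0,0]],"grip":[78,78,78,78,78,78,78,78,80,80]}'
python3 -m jog '{"delta_pos":[[-30,30,10],[-30,30,10],[-30,30,10],[-10,10,0],[0,0,0],[0,0,0],[0,0,0]],"rot":[[0,0,0],[0,0,0],[0,0,0],[0,0,0],[0,0,0],[0,0,0],[0,0,0]],"grip":[80,80,80,80,80,80,80]}'
python3 - <<'E'
from meas import *
c=cap("wrist","w24"); s=cap("side","s24"); o=cap("scene","o24"); st()
a=cv2.resize(c["frame"][0:240,130:530],(800,480))[:, :]
b=np.hstack([cv2.resize(s["frame"][110:230,220:420],(400,240)),cv2.resize(o["frame"][160:280,250:450],(400,240))])
im=np.vstack([cv2.resize(a,(600,360)),cv2.resize(b,(600,240))]) if False else np.vstack([cv2.resize(a,(600,360)),cv2.resize(b,(600,180))])
cv2.imwrite("pics/fin.png",im[:,:,::-1])
E
```

```text
time_s: 73.73
tcp_pos: [0.5918, 0.1481, 0.3161]
ee_rot: [[1.0, 0.012, 0.008], [0.012, -1.0, 0.001], [0.008, -0.001, -1.0]]
wrist_force: [-0.1, 0.9, 0.7]
gripper_width: 0.798
time_s: 74.32
tcp_pos: [0.4919, 0.2434, 0.3408]
ee_rot: [[1.0, 0.013, 0.0], [0.013, -1.0, -0.0], [0.0, 0.0, -1.0]]
wrist_force: [0.4, -0.3, 0.9]
gripper_width: 0.799
t 74.47 tcp [492.3 242.9 340.2] y [ 0.012 -1.     0.001] z [-0.001 -0.001 -1.   ] F [-0.   0.4 -0.6] w 0.801
```

View pics/fin.png

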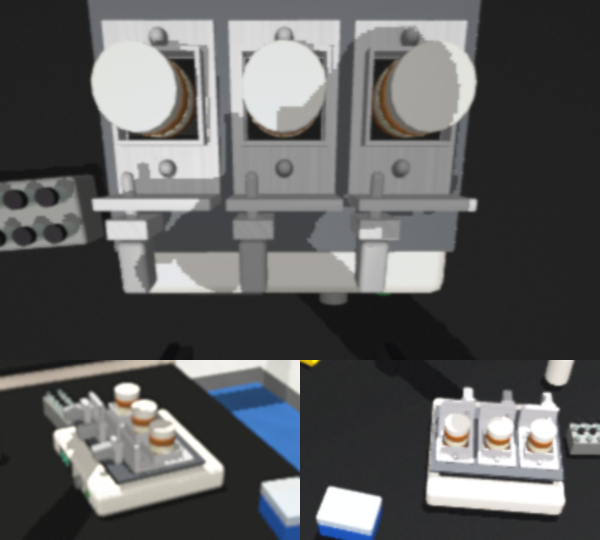

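Everything is in place: the studs show in all six holes, the three pins are through, and the three jars stand upright in their cups.

```bash
python3 -c "from station import finish_job; print(finish_job())"
```

```text
the job is handed in; nothing more can be done
None
```

The shaker is loaded and handed in at about 74 s, against the 210 s limit. All three aluminium holders are seated on s2, s1 and s0. Each is locked with a pin pushed home, and the jars went in only after all three were locked. I left the yellow look-alikes, the wash bottle, tip box and vial rack alone.

**Last checks:**
- **Holders:** the final wrist, side and scene views show a stud in all six base-plate holes.
- **Pins:** the tips show behind all three flanges and the handles stand against their lugs. Each pin met about 4 N when it reached the lug.
- **Jars:** all three stand upright in their cups, and the gripper is clear.

**Did not agree:**
- The measured tool position wandered 1–2 mm from the commanded one, mostly just after long moves. I worked from the commanded values and the camera offsets instead.
- The pins on s1 and s0 rubbed lightly in their holes (about 3 N upward). Raising them 0.5 mm let them slide home.

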